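# Stand the washed sharpening stone on its long edge to dry

### The job

Stand the white and terracotta sharpening stone, which lies flat on the worktop, upright on one of its long narrow edges inside the drip tray, beside the blue stone and parallel to it, with at least a finger's width of air between the two so that both can dry. Set it down under control, never letting it topple over or drop, and leave the blue stone and all the other things where they stand.

Things in the scene. Friction and masses are not known exactly. Their poses are not given: they have to be found in the camera images.
- stone: sharpening stone, block 130x54x24 mm of two bonded layers, white and terracotta, 0.24 to 0.45 kg, first lying flat on the worktop, terracotta up. Origin in the middle of the block; x along its 130 mm length, y across its 54 mm width, z through its 24 mm thickness. Its long narrow edges are the 130x24 mm faces at y = +-27 mm.
- drip_tray: fixed grey drip tray on the worktop, 190 (x) by 136 (y) mm outside, origin under its centre at worktop height, z up. Floor 5 mm above the worktop, rim 14 mm above the worktop, wall 5 mm thick; inside 180x126 mm. The blue stone stands in its -y half. (Fixed bottles, up to 270 mm high, stand by the back wall, 0.73 m or more ahead of the robot.)
- blue_stone: blue and grey sharpening stone, 130x24x54 mm, loose, standing on its long narrow edge in the -y half of the tray, nearly parallel to the tray's x. Origin at the centre of its underside, x along its length, y across its 24 mm thickness, z up. Leave it standing there.
- jam_jar: loose bystander: glass jam jar, round, 68 mm across, 84 high; origin at the centre of its underside as it stands at the start. Leave it alone.
- spice_0: loose bystander: spice jar with green cap, round, 46 mm across, 106 high; origin at the centre of its underside as it stands at the start. Leave it alone.
- tumbler: loose bystander: clear drinking glass, 76 mm across, 94 high; origin at the centre of its underside as it stands at the start. Leave it alone.
- salt_shaker: loose bystander: salt shaker, 44 mm across, 90 high; origin at the centre of its underside as it stands at the start. Leave it alone.
- garlic: loose bystander: garlic bulb, 49 mm across, 50 high; origin at the centre of its underside as it stands at the start. Leave it alone.
- lemon: loose bystander: lemon, 75x54x53 mm; origin at the centre of its underside as it stands at the start. Leave it alone.
- fish_tin: loose bystander: flat blue and yellow fish tin lying flat, 63x105x26 mm; origin at the centre of its underside as it stands at the start. Leave it alone.
- cup_small: loose bystander: small white cup with handle, 65x93 mm, 49 high; origin at the centre of its underside as it stands at the start. Leave it alone.
Mind the look-alikes: they are no part of the job. What is shaped like the stone but purple or red is not meant.

How it is judged:
By the outcome, as a careful person would: the job done as asked, in the order asked, and still so for the second after the job is handed in, with the robot touching nothing.
It also fails if it takes over 64 s, if anything falls off the work surface, if the arm or the gripper's body presses on something with over 40 N, if the wrist force passes 120 N, or if a joint passes its speed limit or range.

### The arm

A 6-joint arm with a two-finger parallel gripper is mounted at the origin on a cart in front of the work surface, level with it; the furniture and walls round the work are solid. World frame = base frame: x ahead of the robot, y to its left, z up, the work surface at z = 0. Lengths are in mm, angles in degrees, forces in N, time in s.
With the tool pointing down it reaches from about 300 to 850 mm from the base axis. Payload 4.2 kg.
Tool frame: the origin (TCP) lies at the very end of the fingers, on their centre line; the grasp point (between the pads) lies 19 mm behind it; z points along the fingers, y is the line along which they close (so a half turn about z gives the same grasp; the last joint's range is limited). The gripper opens to 91 mm and grips with 3 to 60 N. Pads are 32 mm wide; open, the fingers measure 118 mm over their backs; the gripper's body (76 mm by 178 mm) begins 60 mm behind the grasp point.
Start: joints at [-74.828, 18.312, 89.639, -0, 72.044, -1.146], TCP at [161.558, -551.853, 213.976] pointing down, gripper open.
Joint ranges: [-177.97, 177.97], [-48.28, 115.42], [12.27, 149.76], [-77.06, 257.06], [2.81, 150.46], [-146.56, 146.56]. Speed limits (degrees/s): [147.25, 147.25, 180, 180, 180, 180].

### API

Orientations are given as [roll, pitch, yaw] about the fixed x, y, z axes, in that order (R = Rz(yaw) Ry(pitch) Rx(roll)).
In Python, from workcell import env, grab_frame gives the robot as it stands. The module is installed in compiled form; this text tells all that it offers.
- The arm moves only by the tool move_arm, never from a script. Its argument "plan" is a list of rows, each an object of numbers: "tx", "ty", "tz": the shift along the tool's x, y, z in cm; "wx", "wy", "wz": the turn, a rotation vector about the tool's x, y, z in rad. In form: [{"tx": .., "ty": .., "tz": .., "wx": .., "wy": .., "wz": ..}, ...]. A call has 1 to 12 rows; each row shifts and turns the commanded pose from where the row before left it, along the tool's axes as they then stand; what a row does not reach is not made up. A row lasts 1/12 s, in which the tool goes at most 41.7 mm and 7.16 degrees, less where a joint would pass 70% of its speed; a pose out of reach is approached as far as the arm can. A call is refused whole if a number of a shift passes 4.17 or a number of a turn 0.125, either way. A call with a gripper value outside its range is refused whole. "gripper" is the finger opening in cm, from 0 to 9.12, set as the call begins (left out, the last holds). The fingers move at their own pace and stop on an object; "force" is the grip in N (left out, the last holds). Time passes only in rows, so rows that do not move let the fingers close. It gives the time, the measured TCP pose, the force, the opening and the grip force at its end, in the units of the state.
- env.state(): the state, without advancing time (a new reading comes with each control period).
- grab_frame(name): name is "scene" or "side" or "wrist"; returns a dict with "color" (420x560x3 uint8, red, green, blue), "vfov" (degrees; the focal length in pixels is half the picture's height over the tangent of half this angle, whatever the lens; pixels are square), "cx", "cy" (the principal point, pixels), "view" (4x4, takes a point from world to camera coordinates). Camera axes: x right, y up, looking along -z (the intrinsics and any distortion apply to the point x, -y, -z); pixel columns grow to the right and rows downward; lengths in mm; the calibration is good to about 2 mm. A picture is of the moment at which its call begins. There is no depth.
- env.job_done(): hands the job in; it is judged then, once.
The state is a dict: "time_s": time; "qpos": joint angles; "qvel": joint speeds; "effort": joint torques, N m; "ee_pos": TCP position; "ee_rot": TCP orientation; "force": force on the tool from outside, world axes, zero at the start; "torque": the same for the moment, N m; "gripper_width": finger opening in mm; "gripper_force": force on a finger pad.
Only numpy, scipy, OpenCV 4.12 (cv2) and the standard library are available. Lean on these libraries where they do the work, as an engineer would, in place of code of your own. Each camera call takes 0.05 s, during which the arm holds its last target. There are 200 camera calls.

## Working session

There is one attempt and no reset: what is moved stays moved. The work goes in short steps, Python scripts to look and compute and a tool call to move; the robot and the scene stay as the last step left them, time stands still between calls to the robot, and variables do not carry over. Pictures are saved under pics/ and viewed, at most 10 in all, crops included, and the job is handed in when it is done.

Besides the shell and the picture viewer there is one more tool, called in YAML: its name, and indented under it one key for each argument. move_arm: Moves the arm, as the interface text tells. Its arguments: {"type":"object","properties":{"plan":{"type":"array","items":{"type":"object","properties":{"tx":{"type":"number"},"ty":{"type":"number"},"tz":{"type":"number"},"wx":{"type":"number"},"wy":{"type":"number"},"wz":{"type":"number"}}}},"gripper":{"type":"number"},"force":{"type":"number"}},"required":["plan"]}

```bash
mkdir -p pics
cat > h.py <<'E'
import numpy as np, cv2
from workcell import env, grab_frame
from scipy.spatial.transform import Rotation as R
def grab(n,save=None):
    f=grab_frame(n)
    if save: cv2.imwrite('pics/'+save,cv2.cvtColor(f['color'],cv2.COLOR_RGB2BGR))
    return f
def ray(f,u,v):
    fl=f['color'].shape[0]/2/np.tan(np.radians(f['vfov'])/2)
    V=np.array(f['view']); d=np.array([(u-f['cx'])/fl,-(v-f['cy'])/fl,-1.])
    return -V[:3,:3].T@V[:3,3], V[:3,:3].T@d
def onz(f,u,v,z):
    o,d=ray(f,u,v); return o+d*(z-o[2])/d[2]
E
python3 - <<'E'
from h import *
a=grab('scene','s1.png');b=grab('side','d1.png')
for f in(a,b):
    print({k:v for k,v in f.items() if k not in('color','view')}); print(np.round(-np.array(f['view'])[:3,:3].T@np.array(f['view'])[:3,3]))
print(env.state())
A=[cv2.imread('pics/'+n) for n in('s1.png','d1.png')]
E
```

```text
{'vfov': 42.2327755220679, 'cx': 279.49960065475767, 'cy': 207.97260483806275}
[ -28.  555. 1369.]
{'vfov': 45.47794082974417, 'cx': 279.864807918664, 'cy': 206.31981013277866}
[-281.   18. 1367.]
{'time_s': 0.1, 'qpos': array([-7.48290662e+01,  1.83474536e+01,  8.97004042e+01, -1.93184467e-03,
        7.20441133e+01, -1.14537220e+00]), 'qvel': array([ 0.09156958, -0.09526197, -0.14188417, -0.02792086,  0.17124461,
        0.07979973]), 'effort': array([ 6.36234131e-05, -4.13333631e+01, -2.32508790e+01,  7.28529179e-02,
        4.21567995e-02, -4.51069855e-05]), 'ee_pos': array([ 161.41503139, -551.39705374,  213.20292154]), 'ee_rot': array([-1.79908011e+02, -1.99875635e-06,  1.63169030e+01]), 'force': array([-0.4324126 , -0.07504655,  0.59096982]), 'torque': array([0.00047771, 0.02700475, 0.01459373]), 'gripper_force': 0.0, 'gripper_width': 91.20611650715905}
```

View pics/s1.png

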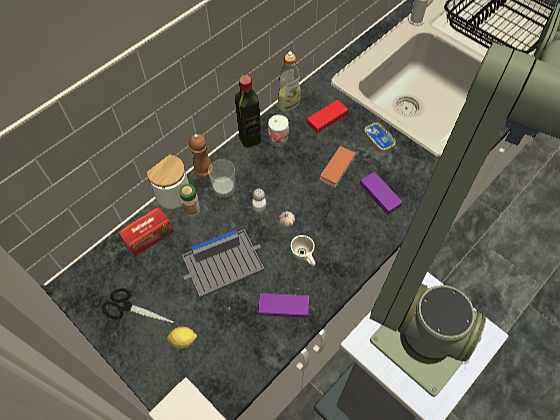

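View pics/d1.png

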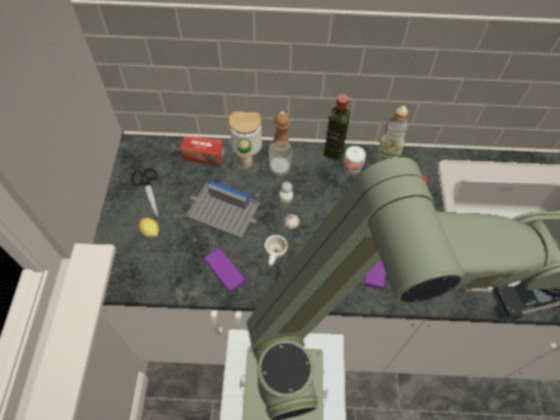

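The scene view shows the terracotta stone at about (338,165). The tray is at (222,262), with the blue stone along its wall-side edge near (215,240). Purple and red blocks are decoys.

Run:
```python
from h import *
a=grab('scene');b=grab('side')
np.set_printoptions(suppress=True,precision=1)
def crop(f,x,y,w,h,s): return cv2.resize(cv2.cvtColor(f['color'][y:y+h,x:x+w],cv2.COLOR_RGB2BGR),None,fx=s,fy=s,interpolation=cv2.INTER_CUBIC)
c1=crop(a,170,220,100,80,4);c2=crop(a,300,130,70,70,4);c3=crop(b,180,170,85,70,4)
im=np.zeros((600,760,3),np.uint8)
im[:320,:400]=c1; im[:280,410:690]=c2; im[320:600,:340]=c3
cv2.imwrite('pics/c1.png',im)
hsv=cv2.cvtColor(a['color'],cv2.COLOR_RGB2HSV)
m=cv2.inRange(hsv,(5,90,100),(14,255,255)); 
n,l,s,c=cv2.connectedComponentsWithStats(m)
for i in range(1,n):
    if s[i,4]>60: print(s[i],c[i])
i=l[165,338]; 
vs,us=np.nonzero(l==i); P=np.array([onz(a,u,v,24)[:2] for u,v in zip(us,vs)],np.float32)
r=cv2.minAreaRect(P);print(r,cv2.boxPoints(r))
hb=cv2.cvtColor(b['color'],cv2.COLOR_RGB2HSV)
for f,h in((a,hsv),(b,hb)):
    m=cv2.inRange(h,(100,140,60),(118,255,255)); n,l,s,c=cv2.connectedComponentsWithStats(m)
    for i in range(1,n):
        if s[i,4]>60:
            vs,us=np.nonzero(l==i);P=np.array([onz(f,u,v,59)[:2] for u,v in zip(us,vs)],np.float32); print(s[i],cv2.minAreaRect(P),cv2.boxPoints(cv2.minAreaRect(P)).tolist())
```

```text
[239  75  12  10  89] [244.8  79.1]
[190 134  17  14 103] [197.9 142.4]
[320 146  36  39 680] [337.4 164.4]
[203 153   8  16  70] [206.5 161.6]
[121 208  36  24  77] [138.7 219.4]
[129 220  39  25  93] [149.2 231.2]
((504.94891357421875, -240.54910278320312), (55.59535217285156, 137.26470947265625), 13.291106224060059) [[ 462.1 -180.1]
 [ 493.7 -313.7]
 [ 547.8 -301. ]
 [ 516.2 -167.4]]
[369 125  24  23 191] ((467.9624938964844, -388.29693603515625), (46.52280044555664, 85.35884857177734), 75.24413299560547) [[420.76593017578125, -399.9206848144531], [503.30963134765625, -421.6616516113281], [515.1590576171875, -376.6731872558594], [432.6153564453125, -354.9322204589844]]
[191 229  46  22 182] ((570.9356079101562, 198.31845092773438), (129.21119689941406, 11.669585227966309), 68.33329772949219) [[541.6602172851562, 140.43167114257812], [552.5053100585938, 136.1231689453125], [600.2109985351562, 256.2052307128906], [589.3659057617188, 260.51373291015625]]
[211 182  37  15  73] ((572.28662109375, 194.45669555664062), (125.67826080322266, 7.286144256591797), 67.81033325195312) [[545.1806640625, 137.6474151611328], [551.92724609375, 134.89561462402344], [599.392578125, 251.26597595214844], [592.64599609375, 254.0177764892578]]
```

View pics/c1.png

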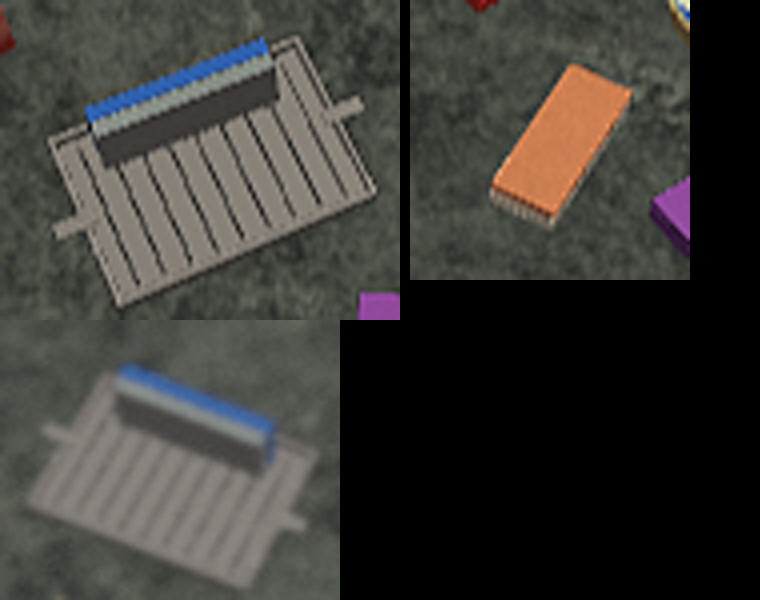

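The crops show the tray's rim corners in the scene view at about (183,255), (244,229), (264,268) and (200,296). The blue stone stands on the tray's wall side, and the stone's top is clean.

The stone has to stand on end first, then be regripped across its thickness. I'll move above it now.

move_arm:
  plan:
    - {"tx": 3.48,"ty": -1.66}
    - {"tx": 3.48,"ty": -1.66}
    - {"tx": 3.48,"ty": -1.66}
    - {"tx": 3.48,"ty": -1.66}
    - {"tx": 3.48,"ty": -1.66}
    - {"tx": 3.48,"ty": -1.66}
    - {"tx": 3.48,"ty": -1.66}
    - {"tx": 3.48,"ty": -1.66}
    - {"tx": 3.48,"ty": -1.66}
    - {"tx": 3.48,"ty": -1.66}
    - {"tx": 3.48,"ty": -1.66}
    - {"tx": 3.48,"ty": -1.66}

```text
schema error: expected keys tx, ty, tz, wx, wy, wz
```

move_arm:
  plan:
    - {"wz": -0.125}
    - {"wz": -0.125}
    - {"wz": -0.125}
    - {"wz": -0.125}
    - {"wz": -0.125}
    - {"wz": -0.125}
    - {"wz": -0.125}
    - {"wz": -0.125}
    - {"wz": -0.125}
    - {"wz": -0.125}
    - {"wz": -0.125}
    - {"wz": -0.125}

```text
schema error: expected keys tx, ty, tz, wx, wy, wz
```

Run:
```python
from h import *
np.set_printoptions(suppress=True,precision=2)
s=env.state();print(s['time_s'],s['qpos'],s['ee_pos'],s['ee_rot'])
w=grab('wrist','w1.png');a=grab('scene');b=grab('side')
V=np.array(w['view']);print(w['vfov'],w['cx'],w['cy'],-V[:3,:3].T@V[:3,3])
T=[(183-.3,255.5-.3),(244.3,229.2),(263.5,268),(199.8,296)]
P=np.array([onz(a,u,v,14)[:2] for u,v in T],np.float32);print(P,P.mean(0),cv2.minAreaRect(P))
hsv=cv2.cvtColor(w['color'],cv2.COLOR_RGB2HSV)
m=cv2.inRange(hsv,(4,90,90),(15,255,255)); n,l,s,c=cv2.connectedComponentsWithStats(m)
i=1+np.argmax(s[1:,4]); print(s[i],c[i])
vs,us=np.nonzero(l==i);P=np.array([onz(w,u,v,24)[:2] for u,v in zip(us,vs)],np.float32);r=cv2.minAreaRect(P);print(r,cv2.boxPoints(r))
```

```text
0.2 [-74.83  18.34  89.68  -0.    72.04  -1.15] [ 161.49 -551.55  213.43] [-179.94    0.     16.32]
71.04063463151287 277.5979134376623 205.2330389068246 [ 234.67 -530.56  384.14]
[[617.27 278.14]
 [553.06 104.12]
 [429.69 151.37]
 [494.34 325.08]] [523.59 214.68] ((523.7041015625, 214.60140991210938), (186.59054565429688, 132.1099853515625), 69.58364868164062)
[221 301  24  42 638] [233.69 323.04]
((-49.26372528076172, -546.0733642578125), (73.41083526611328, 26.035808563232422), 7.4882097244262695) [[ -87.35 -537.95]
 [ -83.96 -563.76]
 [ -11.17 -554.2 ]
 [ -14.57 -528.38]]
```

View pics/w1.png

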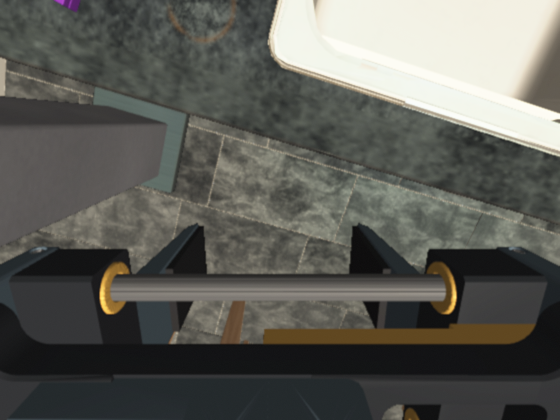

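The wrist view is still of the start place, because the moves were refused: every row needs all six keys. I'll repeat them.

move_arm:
  plan:
    - {"tx": 3.48,"ty": -1.66,"tz": 0,"wx": 0,"wy": 0,"wz": 0}
    - {"tx": 3.48,"ty": -1.66,"tz": 0,"wx": 0,"wy": 0,"wz": 0}
    - {"tx": 3.48,"ty": -1.66,"tz": 0,"wx": 0,"wy": 0,"wz": 0}
    - {"tx": 3.48,"ty": -1.66,"tz": 0,"wx": 0,"wy": 0,"wz": 0}
    - {"tx": 3.48,"ty": -1.66,"tz": 0,"wx": 0,"wy": 0,"wz": 0}
    - {"tx": 3.48,"ty": -1.66,"tz": 0,"wx": 0,"wy": 0,"wz": 0}
    - {"tx": 3.48,"ty": -1.66,"tz": 0,"wx": 0,"wy": 0,"wz": 0}
    - {"tx": 3.48,"ty": -1.66,"tz": 0,"wx": 0,"wy": 0,"wz": 0}
    - {"tx": 3.48,"ty": -1.66,"tz": 0,"wx": 0,"wy": 0,"wz": 0}
    - {"tx": 3.48,"ty": -1.66,"tz": 0,"wx": 0,"wy": 0,"wz": 0}
    - {"tx": 3.48,"ty": -1.66,"tz": 0,"wx": 0,"wy": 0,"wz": 0}
    - {"tx": 3.48,"ty": -1.66,"tz": 0,"wx": 0,"wy": 0,"wz": 0}

```text
time_s: 1.35
ee_pos: [507.6, -241.8, 214.1]
ee_rot: [180.0, -0.0, 16.3]
force: [-0.3, -1.3, -0.0]
gripper_width: 91.3
gripper_force: 0.0
```

move_arm:
  plan:
    - {"tx": 0,"ty": 0,"tz": 0,"wx": 0,"wy": 0,"wz": -0.125}
    - {"tx": 0,"ty": 0,"tz": 0,"wx": 0,"wy": 0,"wz": -0.125}
    - {"tx": 0,"ty": 0,"tz": 0,"wx": 0,"wy": 0,"wz": -0.125}
    - {"tx": 0,"ty": 0,"tz": 0,"wx": 0,"wy": 0,"wz": -0.125}
    - {"tx": 0,"ty": 0,"tz": 0,"wx": 0,"wy": 0,"wz": -0.125}
    - {"tx": 0,"ty": 0,"tz": 0,"wx": 0,"wy": 0,"wz": -0.125}
    - {"tx": 0,"ty": 0,"tz": 0,"wx": 0,"wy": 0,"wz": -0.125}
    - {"tx": 0,"ty": 0,"tz": 0,"wx": 0,"wy": 0,"wz": -0.125}
    - {"tx": 0,"ty": 0,"tz": 0,"wx": 0,"wy": 0,"wz": -0.125}
    - {"tx": 0,"ty": 0,"tz": 0,"wx": 0,"wy": 0,"wz": -0.125}
    - {"tx": 0,"ty": 0,"tz": 0,"wx": 0,"wy": 0,"wz": -0.125}
    - {"tx": 0,"ty": 0,"tz": 0,"wx": 0,"wy": 0,"wz": -0.125}

```text
time_s: 2.35
ee_pos: [506.3, -243.3, 213.9]
ee_rot: [-180.0, 0.0, 102.6]
force: [-0.6, 0.9, -0.1]
gripper_width: 91.0
gripper_force: 0.0
```

Run:
```python
from h import *
np.set_printoptions(suppress=True,precision=2)
s=env.state();print(s['time_s'],s['qpos'],s['ee_pos'],s['ee_rot'])
w=grab('wrist','w2.png')
V=np.array(w['view']);print(-V[:3,:3].T@V[:3,3])
hsv=cv2.cvtColor(w['color'],cv2.COLOR_RGB2HSV)
m=cv2.inRange(hsv,(4,90,90),(15,255,255)); n,l,s,c=cv2.connectedComponentsWithStats(m)
i=1+np.argmax(s[1:,4]); print(s[i],c[i])
vs,us=np.nonzero(l==i);P=np.array([onz(w,u,v,24)[:2] for u,v in zip(us,vs)],np.float32);r=cv2.minAreaRect(P);print(r,cv2.boxPoints(r))
```

```text
2.35 [-26.84  17.12  91.39  -0.    71.49 -39.45] [ 506.35 -243.33  213.93] [-180.      0.    102.62]
[ 488.35 -168.39  384.61]
[429 168  38  40 468] [444.27 184.12]
((706.405029296875, -197.42396545410156), (57.393184661865234, 24.69931983947754), 67.6352310180664) [[ 684.07 -219.26]
 [ 706.91 -228.66]
 [ 728.74 -175.58]
 [ 705.9  -166.19]]
```

View pics/w2.png

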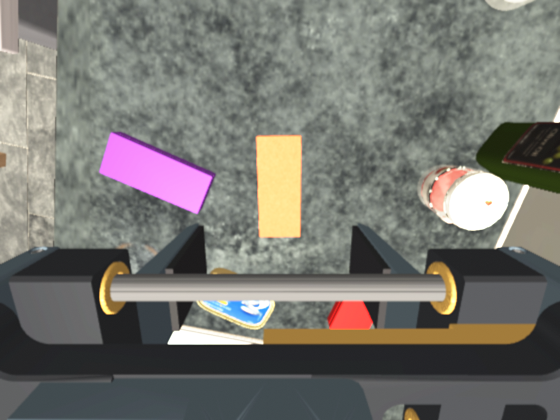

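The wrist view shows the stone at columns 257–301 and rows 135–238, aligned with the tool's x. Next I'll measure it and try the tilt in free air.

Run:
```python
from h import *
w=grab('wrist')
hsv=cv2.cvtColor(w['color'],cv2.COLOR_RGB2HSV)
print(hsv[180,280])
m=cv2.inRange(hsv,(8,90,120),(24,255,255)); n,l,s,c=cv2.connectedComponentsWithStats(m)
i=l[180,280]; print(s[i],c[i])
vs,us=np.nonzero(l==i);P=np.array([onz(w,u,v,24)[:2] for u,v in zip(us,vs)],np.float32);r=cv2.minAreaRect(P);print(r,cv2.boxPoints(r))
```

```text
[ 22 112 255]
[ 256  135   46  103 4553] [278.83022183 184.936745  ]
((507.5375061035156, -247.24034118652344), (55.803932189941406, 131.03297424316406), 13.301219940185547) [[ 465.31064 -189.90082]
 [ 495.45743 -317.41867]
 [ 549.7644  -304.57986]
 [ 519.61755 -177.06201]]
```

move_arm:
  plan:
    - {"tx": 0,"ty": 0,"tz": 0,"wx": 0,"wy": 0.12,"wz": 0}
    - {"tx": 0,"ty": 0,"tz": 0,"wx": 0,"wy": 0.12,"wz": 0}
    - {"tx": 0,"ty": 0,"tz": 0,"wx": 0,"wy": 0.12,"wz": 0}
    - {"tx": 0,"ty": 0,"tz": 0,"wx": 0,"wy": 0.12,"wz": 0}
    - {"tx": 0,"ty": 0,"tz": 0,"wx": 0,"wy": 0.12,"wz": 0}
    - {"tx": 0,"ty": 0,"tz": 0,"wx": 0,"wy": 0.12,"wz": 0}

```text
time_s: 2.95
ee_pos: [506.8, -244.2, 214.7]
ee_rot: [-180.0, -41.5, 102.0]
force: [0.6, -0.2, 0.1]
gripper_width: 91.3
gripper_force: 0.0
```

Run:
```python
from h import *
np.set_printoptions(suppress=True,precision=2)
s=env.state();print(s['time_s'],s['qpos'],s['ee_pos'],s['ee_rot'])
```

```text
2.95 [-40.75  34.51  74.8   24.39 104.49 -53.89] [ 506.76 -244.25  214.71] [-179.96  -41.46  102.04]
```

Tilting works (q4 turns positive), and the wrist-to-TCP length comes out near 364 mm. Now I'll map the obstacles to pick a staging spot, and fit a small arm model to check reach.

```bash
cat > kin.py <<'E'
import numpy as np
Lt=364;L1=645;L2=390;d=86
def ik(tcp,az,tilt):  # tool direction azimuth, tilt below horizontal
    a,t=np.radians([az,tilt]); z=np.array([np.cos(a)*np.cos(t),np.sin(a)*np.cos(t),-np.sin(t)])
    W=np.array(tcp)-Lt*z; r=np.hypot(W[0],W[1]); D=np.hypot(r,W[2]-d)
    q3=180-np.degrees(np.arccos((L1**2+L2**2-D*D)/(2*L1*L2)))
    q2=90-np.degrees(np.arctan2(W[2]-d,r))-np.degrees(np.arccos((L1**2+D*D-L2**2)/(2*L1*D)))
    q1=np.degrees(np.arctan2(W[1],W[0])); s=np.radians(q2+q3)
    c1,s1=np.cos(np.radians(q1)),np.sin(np.radians(q1))
    f=np.array([c1*np.sin(s),s1*np.sin(s),np.cos(s)]); n=np.array([c1*np.cos(s),s1*np.cos(s),-np.sin(s)]); l=np.array([-s1,c1,0])
    return np.round([q1,q2,q3,np.degrees(np.arctan2(z@l,z@n)),np.degrees(np.arccos(z@f)),W[0],W[1],W[2]])
E
python3 - <<'E'
from h import *
from kin import ik
a=grab('scene')
for n,u,v in [('cup',302,252),('garlic',287,224),('salt',259,208),('tumbler',222,192),('jar',279,138),('pur1',284,305),('pur2',381,192),('fish',380,137),('red',327,117),('spice',190,212),('oil',250,143)]:
    print(n,np.round(onz(a,u,v,0)[:2]))
print(ik((506.8,-244.2,214.7),102,90-41.5))
for S in [(507,-247),(500,-150),(560,-130),(540,-90),(480,-60),(560,-250),(600,-100)]:
  for az in (90,103,115,130,145):
    print(S,az,ik((*S,65),az,20),ik((*S,65),az-90,20))
E
```

```text
cup [391.  38.]
garlic [483.   3.]
salt [578.  21.]
tumbler [697.  58.]
jar [ 714. -204.]
pur1 [320. 185.]
pur2 [ 356. -269.]
fish [ 487. -428.]
red [ 661. -373.]
spice [714. 169.]
oil [ 767. -127.]
[ -41.   35.   75.   24.  104.  557. -480.  487.]
(507, -247) 90 [ -49.   53.   85.   39.  103.  507. -589.  189.] [ -56.   44.  159.  128.   84.  165. -247.  189.]
(507, -247) 103 [ -45.   56.   76.   33.  111.  584. -580.  189.] [ -62.   41.  147.  108.   72.  174. -324.  189.]
(507, -247) 115 [ -41.   58.   69.   26.  118.  652. -557.  189.] [ -63.   40.  137.   91.   70.  197. -392.  189.]
(507, -247) 130 [ -35.   61.   63.   17.  125.  727. -509.  189.] [ -62.   42.  124.   73.   74.  245. -467.  189.]
(507, -247) 145 [ -29.   62.   59.    7.  129.  787. -443.  189.] [ -59.   45.  111.   60.   81.  311. -527.  189.]
(500, -150) 90 [ -45.   49.   97.   42.   95.  500. -492.  189.] [ -44.   nan   nan   nan   nan  158. -150.  189.]
(500, -150) 103 [ -40.   51.   89.   35.  103.  577. -483.  189.] [ -54.   46.  162.  120.   83.  167. -227.  189.]
(500, -150) 115 [ -36.   54.   82.   29. 
[... 2749 characters left out ...]
43.  104.  677. -433.  189.] [ -34.   42.  155.  136.   82.  267. -177.  189.]
(600, -100) 115 [ -29.   58.   71.   37.  112.  745. -410.  189.] [ -40.   40.  145.  117.   72.  290. -245.  189.]
(600, -100) 130 [ -24.   61.   61.   29.  122.  820. -362.  189.] [ -43.   40.  133.   94.   69.  338. -320.  189.]
(600, -100) 145 [ -19.   64.   53.   20.  130.  880. -296.  189.] [ -43.   43.  120.   76.   73.  404. -380.  189.]kin.py:6: RuntimeWarning: invalid value encountered in arccos
  q3=180-np.degrees(np.arccos((L1**2+L2**2-D*D)/(2*L1*L2)))
kin.py:7: RuntimeWarning: invalid value encountered in arccos
  q2=90-np.degrees(np.arctan2(W[2]-d,r))-np.degrees(np.arccos((L1**2+D*D-L2**2)/(2*L1*D)))
```

The model matches the measured joints exactly. The plan:
1. Grasp across the width with the tool tilted 15° back.
2. Stand the stone on end at this spot with tool azimuth about 120°.
3. Regrasp it from azimuth 30°.

First, the tilt for the grasp.

move_arm:
  plan:
    - {"tx": 0,"ty": 0,"tz": 0,"wx": 0,"wy": -0.123,"wz": 0}
    - {"tx": 0,"ty": 0,"tz": 0,"wx": 0,"wy": -0.123,"wz": 0}
    - {"tx": 0,"ty": 0,"tz": 0,"wx": 0,"wy": -0.123,"wz": 0}
    - {"tx": 0,"ty": 0,"tz": 0,"wx": 0,"wy": -0.123,"wz": 0}
    - {"tx": 0,"ty": 0,"tz": 0,"wx": 0,"wy": -0.123,"wz": 0}
    - {"tx": 0,"ty": 0,"tz": 0,"wx": 0,"wy": -0.123,"wz": 0}
    - {"tx": 0,"ty": 0,"tz": 0,"wx": 0,"wy": -0.123,"wz": 0}
    - {"tx": 0,"ty": 0,"tz": 0,"wx": 0,"wy": -0.123,"wz": 0}
    - {"tx": 0,"ty": 0,"tz": 0,"wx": 0,"wy": 0,"wz": -0.012}
    - {"tx": 0,"ty": 0,"tz": 0,"wx": 0,"wy": 0,"wz": 0}

```text
time_s: 3.83
ee_pos: [506.2, -241.5, 214.6]
ee_rot: [-179.9, 15.1, 103.1]
force: [0.9, -0.3, -0.2]
gripper_width: 91.4
gripper_force: 0.0
```

```bash
cat >> h.py <<'E'
np.set_printoptions(suppress=True,precision=2)
def to(p):
    s=env.state(); Rm=R.from_euler('xyz',s['ee_rot'],degrees=True).as_matrix()
    print('t',s['time_s'],'q',s['qpos'],'p',s['ee_pos'],'r',s['ee_rot'],'F',s['force'],'w',s['gripper_width'],s['gripper_force'])
    if p is not None: print('tool shift cm',Rm.T@(np.array(p)-s['ee_pos'])/10)
    print('tool axes\n',Rm)
    return s,Rm
E
python3 -c "
from h import *
to((508,-249,7))"
```

```text
t 3.8333 q [-19.06  13.04  98.75 -14.69  60.96 -25.82] p [ 506.19 -241.49  214.56] r [-179.87   15.1   103.11] F [ 0.89 -0.26 -0.18] w 91.38319051940329 0.0
tool shift cm [ 4.66  0.05 20.24]
tool axes
 [[-0.22  0.97  0.06]
 [ 0.94  0.23 -0.25]
 [-0.26 -0.   -0.97]]
```

move_arm:
  plan:
    - {"tx": 0.78,"ty": 0.01,"tz": 3.2,"wx": 0,"wy": 0,"wz": 0}
    - {"tx": 0.78,"ty": 0.01,"tz": 3.2,"wx": 0,"wy": 0,"wz": 0}
    - {"tx": 0.78,"ty": 0.01,"tz": 3.2,"wx": 0,"wy": 0,"wz": 0}
    - {"tx": 0.78,"ty": 0.01,"tz": 3.2,"wx": 0,"wy": 0,"wz": 0}
    - {"tx": 0.78,"ty": 0.01,"tz": 3.2,"wx": 0,"wy": 0,"wz": 0}
    - {"tx": 0.76,"ty": 0,"tz": 3.2,"wx": 0,"wy": 0,"wz": 0}
    - {"tx": 0,"ty": 0,"tz": 0,"wx": 0,"wy": 0,"wz": 0}
    - {"tx": 0,"ty": 0,"tz": 0,"wx": 0,"wy": 0,"wz": 0}

```text
time_s: 4.5
ee_pos: [507.0, -249.5, 15.3]
ee_rot: [-179.7, 15.0, 102.9]
force: [0.6, -0.4, 0.2]
gripper_width: 91.5
gripper_force: 0.0
```

```bash
python3 -c "
from h import *
to((508,-249,7))
w=grab('wrist','w3.png')"
```

```text
t 4.5 q [-19.83  26.27 112.78 -22.62  35.12 -14.72] p [ 506.96 -249.54   15.33] r [-179.67   15.02  102.86] F [ 0.62 -0.41  0.18] w 91.54464295412399 0.0
tool shift cm [0.24 0.12 0.8 ]
tool axes
 [[-0.21  0.98  0.05]
 [ 0.94  0.22 -0.25]
 [-0.26 -0.01 -0.97]]
```

View pics/w3.png

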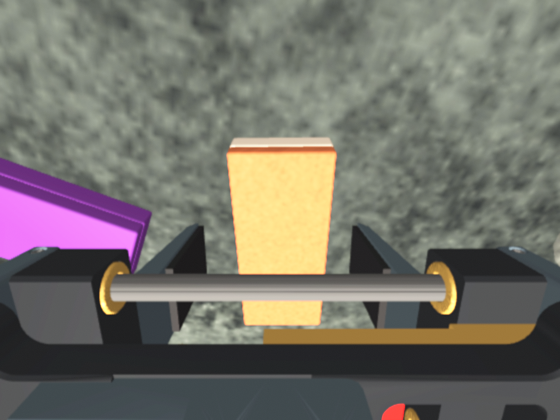

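The wrist view shows the stone centred between the fingers (columns 228–335), with the purple block close to the left finger. I'll narrow the fingers a little, lower the last bit and grip.

move_arm:
  plan:
    - {"tx": 0,"ty": 0,"tz": 0,"wx": 0,"wy": 0,"wz": 0}
    - {"tx": 0,"ty": 0,"tz": 0,"wx": 0,"wy": 0,"wz": 0}
    - {"tx": 0,"ty": 0,"tz": 0,"wx": 0,"wy": 0,"wz": 0}
    - {"tx": 0.12,"ty": 0.05,"tz": 0.4,"wx": 0,"wy": 0,"wz": 0}
    - {"tx": 0.12,"ty": 0.05,"tz": 0.4,"wx": 0,"wy": 0,"wz": 0}
    - {"tx": 0,"ty": 0,"tz": 0,"wx": 0,"wy": 0,"wz": 0}
  gripper: 6.8
  force: 35

```text
time_s: 5.05
ee_pos: [508.0, -247.7, 7.6]
ee_rot: [-179.8, 15.1, 103.0]
force: [0.2, 0.2, -1.2]
gripper_width: 68.4
gripper_force: 0.0
```

move_arm:
  plan:
    - {"tx": 0,"ty": 0,"tz": 0,"wx": 0,"wy": 0,"wz": 0}
    - {"tx": 0,"ty": 0,"tz": 0,"wx": 0,"wy": 0,"wz": 0}
    - {"tx": 0,"ty": 0,"tz": 0,"wx": 0,"wy": 0,"wz": 0}
    - {"tx": 0,"ty": 0,"tz": 0,"wx": 0,"wy": 0,"wz": 0}
    - {"tx": 0,"ty": 0,"tz": 0,"wx": 0,"wy": 0,"wz": 0}
    - {"tx": 0,"ty": 0,"tz": 0,"wx": 0,"wy": 0,"wz": 0}
  gripper: 4.8
  force: 35

```text
time_s: 5.55
ee_pos: [508.5, -247.9, 8.1]
ee_rot: [-179.8, 15.1, 103.0]
force: [0.1, 0.5, -1.4]
gripper_width: 54.0
gripper_force: 35.0
```

```bash
python3 -c "
from h import *
to(None)"
```

```text
t 5.55 q [-19.61  26.89 113.21 -23.34  33.99 -13.79] p [ 508.48 -247.88    8.07] r [-179.83   15.13  102.97] F [ 0.06  0.5  -1.38] w 54.03574931009953 34.984116554260254
tool axes
 [[-0.22  0.97  0.06]
 [ 0.94  0.22 -0.25]
 [-0.26 -0.   -0.97]]
```

Gripped at 54.0 mm with 35 N. Now lift and rotate 90° about the closing axis.

move_arm:
  plan:
    - {"tx": -0.26,"ty": 0,"tz": -0.97,"wx": 0,"wy": 0,"wz": 0}
    - {"tx": -0.78,"ty": 0,"tz": -2.9,"wx": 0,"wy": 0,"wz": 0}
    - {"tx": -0.78,"ty": 0,"tz": -2.9,"wx": 0,"wy": 0,"wz": 0}
    - {"tx": -0.78,"ty": 0,"tz": -2.9,"wx": 0,"wy": 0,"wz": 0}
    - {"tx": -0.78,"ty": 0,"tz": -2.9,"wx": 0,"wy": 0,"wz": 0}
    - {"tx": -0.78,"ty": 0,"tz": -2.9,"wx": 0,"wy": 0,"wz": 0}
    - {"tx": -0.26,"ty": 0,"tz": -0.97,"wx": 0,"wy": 0,"wz": 0}

```text
time_s: 6.13
ee_pos: [510.5, -248.2, 183.5]
ee_rot: [179.8, 15.4, 102.9]
force: [1.1, -0.1, -2.9]
gripper_width: 53.6
gripper_force: 35.0
```

move_arm:
  plan:
    - {"tx": 0,"ty": 0,"tz": 0,"wx": 0,"wy": 0.05,"wz": 0}
    - {"tx": 0,"ty": 0,"tz": 0,"wx": 0,"wy": 0.1,"wz": 0}
    - {"tx": 0,"ty": 0,"tz": 0,"wx": 0,"wy": 0.1,"wz": 0}
    - {"tx": 0,"ty": 0,"tz": 0,"wx": 0,"wy": 0.1,"wz": 0}
    - {"tx": 0,"ty": 0,"tz": 0,"wx": 0,"wy": 0.1,"wz": 0}
    - {"tx": 0,"ty": 0,"tz": 0,"wx": 0,"wy": 0.1,"wz": 0}
    - {"tx": 0,"ty": 0,"tz": 0,"wx": 0,"wy": 0.1,"wz": 0}
    - {"tx": 0,"ty": 0,"tz": 0,"wx": 0,"wy": 0.1,"wz": 0}
    - {"tx": 0,"ty": 0,"tz": 0,"wx": 0,"wy": 0.1,"wz": 0}
    - {"tx": 0,"ty": 0,"tz": 0,"wx": 0,"wy": 0.1,"wz": 0}

```text
time_s: 6.97
ee_pos: [508.6, -248.3, 177.6]
ee_rot: [-179.8, -39.5, 102.7]
force: [0.0, 0.4, -3.1]
gripper_width: 53.6
gripper_force: 35.0
```

move_arm:
  plan:
    - {"tx": 0,"ty": 0,"tz": 0,"wx": 0,"wy": 0.1,"wz": 0}
    - {"tx": 0,"ty": 0,"tz": 0,"wx": 0,"wy": 0.1,"wz": 0}
    - {"tx": 0,"ty": 0,"tz": 0,"wx": 0,"wy": 0.1,"wz": 0}
    - {"tx": 0,"ty": 0,"tz": 0,"wx": 0,"wy": 0.1,"wz": 0}
    - {"tx": 0,"ty": 0,"tz": 0,"wx": 0,"wy": 0.1,"wz": 0}
    - {"tx": 0,"ty": 0,"tz": 0,"wx": 0,"wy": 0.1,"wz": 0}
    - {"tx": 0,"ty": 0,"tz": 0,"wx": 0,"wy": 0.021,"wz": 0}
    - {"tx": 0,"ty": 0,"tz": 0,"wx": 0.096,"wy": 0,"wz": -0.026}
    - {"tx": 0,"ty": 0,"tz": 0,"wx": 0.096,"wy": 0,"wz": -0.026}
    - {"tx": 0,"ty": 0,"tz": 0,"wx": 0.096,"wy": 0,"wz": -0.026}
    - {"tx": 0,"ty": 0,"tz": 0,"wx": 0,"wy": 0,"wz": 0}
    - {"tx": 0,"ty": 0,"tz": 0,"wx": 0,"wy": 0,"wz": 0}

```text
time_s: 7.97
ee_pos: [509.6, -246.5, 177.7]
ee_rot: [-179.2, -74.8, 119.3]
force: [-0.2, 0.3, -2.4]
gripper_width: 53.7
gripper_force: 35.0
```

```bash
python3 -c "
from h import *
to(None)
b=grab('side')['color'];a=grab('scene')['color'];w=grab('wrist')['color']
im=np.zeros((600,800,3),np.uint8)
im[:300,:400]=cv2.resize(a[60:240,230:470],(400,300));im[:300,400:]=cv2.resize(b[120:270,300:500],(400,300));im[300:,:400]=cv2.resize(w,(400,300))
cv2.imwrite('pics/m1.png',im[:,:,::-1])"
```

```text
t 7.9667 q [-38.87  55.95  60.14  28.76 133.92 -63.19] p [ 509.58 -246.49  177.7 ] r [-179.24  -74.81  119.3 ] F [-0.2   0.32 -2.39] w 53.74022212536204 34.9853378534317
tool axes
 [[-0.13  0.87 -0.48]
 [ 0.23  0.5   0.84]
 [ 0.97 -0.   -0.26]]
```

View pics/m1.png

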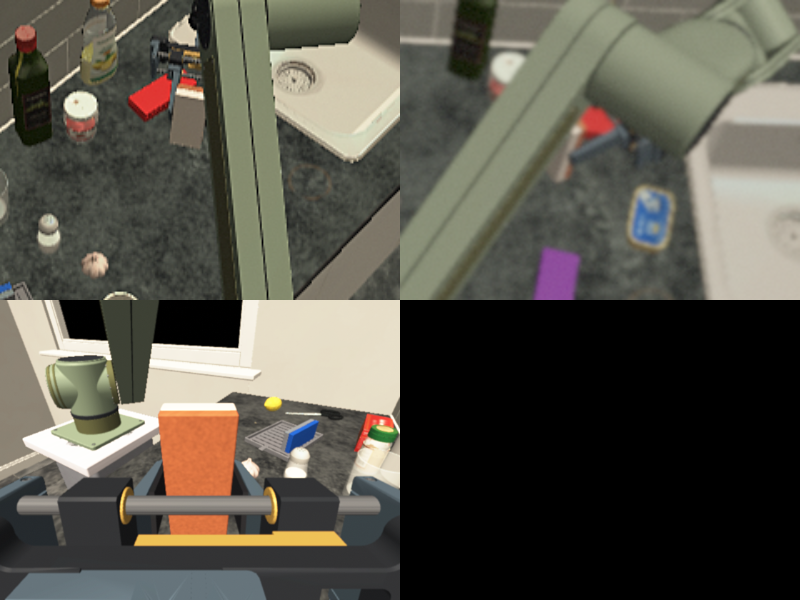

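The stone is held upright (composite, wrist view at columns 160–238). Now I'll lower it towards contact.

move_arm:
  plan:
    - {"tx": -1.45,"ty": 0,"tz": 0.39,"wx": 0,"wy": 0,"wz": 0}
    - {"tx": -1.93,"ty": 0,"tz": 0.52,"wx": 0,"wy": 0,"wz": 0}
    - {"tx": -1.93,"ty": 0,"tz": 0.52,"wx": 0,"wy": 0,"wz": 0}
    - {"tx": -1.93,"ty": 0,"tz": 0.52,"wx": 0,"wy": 0,"wz": 0}
    - {"tx": -1.93,"ty": 0,"tz": 0.52,"wx": 0,"wy": 0,"wz": 0}
    - {"tx": -0.97,"ty": 0,"tz": 0.26,"wx": 0,"wy": 0,"wz": 0}
    - {"tx": 0,"ty": 0,"tz": 0,"wx": 0,"wy": 0,"wz": 0}
    - {"tx": 0,"ty": 0,"tz": 0,"wx": 0,"wy": 0,"wz": 0}
    - {"tx": 0,"ty": 0,"tz": 0,"wx": 0,"wy": 0,"wz": 0}

```text
time_s: 8.87
ee_pos: [508.8, -247.9, 74.0]
ee_rot: [-179.6, -74.9, 119.6]
force: [0.4, -0.1, -2.7]
gripper_width: 53.7
gripper_force: 35.0
```

```bash
python3 -c "
from h import *
to(None)"
```

```text
t 8.8667 q [-38.98  62.16  62.03  25.55 126.83 -68.19] p [ 508.81 -247.9    74.03] r [-179.56  -74.9   119.61] F [ 0.42 -0.13 -2.73] w 53.65987948931988 34.98566508293152
tool axes
 [[-0.13  0.87 -0.48]
 [ 0.23  0.5   0.84]
 [ 0.97 -0.   -0.26]]
```

move_arm:
  plan:
    - {"tx": -0.29,"ty": 0,"tz": 0.08,"wx": 0,"wy": 0,"wz": 0}
    - {"tx": -0.29,"ty": 0,"tz": 0.08,"wx": 0,"wy": 0,"wz": 0}
    - {"tx": 0,"ty": 0,"tz": 0,"wx": 0,"wy": 0,"wz": 0}
    - {"tx": 0,"ty": 0,"tz": 0,"wx": 0,"wy": 0,"wz": 0}

```text
time_s: 9.2
ee_pos: [508.5, -247.7, 67.5]
ee_rot: [-179.4, -74.9, 119.5]
force: [-0.1, 0.2, -2.5]
gripper_width: 53.9
gripper_force: 35.0
```

move_arm:
  plan:
    - {"tx": -0.15,"ty": 0,"tz": 0.04,"wx": 0,"wy": 0,"wz": 0}
    - {"tx": -0.1,"ty": 0,"tz": 0.025,"wx": 0,"wy": 0,"wz": 0}
    - {"tx": 0,"ty": 0,"tz": 0,"wx": 0,"wy": 0,"wz": 0}
    - {"tx": 0,"ty": 0,"tz": 0,"wx": 0,"wy": 0,"wz": 0}

```text
time_s: 9.53
ee_pos: [508.5, -247.7, 64.7]
ee_rot: [-179.4, -74.9, 119.4]
force: [0.2, -0.1, -2.8]
gripper_width: 53.7
gripper_force: 35.0
```

move_arm:
  plan:
    - {"tx": -0.1,"ty": 0,"tz": 0.026,"wx": 0,"wy": 0,"wz": 0}
    - {"tx": 0,"ty": 0,"tz": 0,"wx": 0,"wy": 0,"wz": 0}
    - {"tx": 0,"ty": 0,"tz": 0,"wx": 0,"wy": 0,"wz": 0}

```text
time_s: 9.78
ee_pos: [508.5, -247.7, 63.7]
ee_rot: [-179.4, -74.9, 119.4]
force: [-0.8, 0.2, -2.2]
gripper_width: 53.7
gripper_force: 35.0
```

move_arm:
  plan:
    - {"tx": -0.06,"ty": 0,"tz": 0.015,"wx": 0,"wy": 0,"wz": 0}
    - {"tx": 0,"ty": 0,"tz": 0,"wx": 0,"wy": 0,"wz": 0}
    - {"tx": 0,"ty": 0,"tz": 0,"wx": 0,"wy": 0,"wz": 0}

```text
time_s: 10.03
ee_pos: [508.5, -247.7, 63.6]
ee_rot: [-179.5, -75.0, 119.5]
force: [0.6, -0.0, 0.1]
gripper_width: 53.6
gripper_force: 35.0
```

Contact found. A slight press to seat it, soften the grip, then open.

move_arm:
  plan:
    - {"tx": -0.05,"ty": 0,"tz": 0.013,"wx": 0,"wy": 0,"wz": 0}
    - {"tx": 0,"ty": 0,"tz": 0,"wx": 0,"wy": 0,"wz": 0}
    - {"tx": 0,"ty": 0,"tz": 0,"wx": 0,"wy": 0,"wz": 0}
  force: 4

```text
time_s: 10.28
ee_pos: [508.4, -247.7, 63.6]
ee_rot: [-179.5, -75.0, 119.6]
force: [-0.2, -0.2, 3.5]
gripper_width: 53.9
gripper_force: 4.0
```

move_arm:
  plan:
    - {"tx": 0,"ty": 0,"tz": 0,"wx": 0,"wy": 0,"wz": 0}
    - {"tx": 0,"ty": 0,"tz": 0,"wx": 0,"wy": 0,"wz": 0}
    - {"tx": 0,"ty": 0,"tz": 0,"wx": 0,"wy": 0,"wz": 0}
    - {"tx": 0,"ty": 0,"tz": 0,"wx": 0,"wy": 0,"wz": 0}
  gripper: 5.8

```text
time_s: 10.62
ee_pos: [508.5, -247.7, 62.2]
ee_rot: [-179.3, -74.9, 119.4]
force: [0.1, -0.3, 0.2]
gripper_width: 57.7
gripper_force: 0.0
```

```bash
python3 -c "
from h import *
to(None)
w=grab('wrist','w4.png')['color']
h=cv2.cvtColor(w,cv2.COLOR_RGB2HSV);m=cv2.inRange(h,(3,100,80),(24,255,255));n,l,s,c=cv2.connectedComponentsWithStats(m);print(s[1+np.argsort(-s[1:,4])[:3]])"
```

```text
t 10.6167 q [-38.99  62.92  62.14  25.28 126.07 -68.6 ] p [ 508.45 -247.73   62.23] r [-179.32  -74.93  119.37] F [ 0.1  -0.29  0.2 ] w 57.7150016267272 0.0
tool axes
 [[-0.13  0.87 -0.48]
 [ 0.23  0.5   0.84]
 [ 0.97 -0.   -0.26]]
[[  220   152   115   122 12679]
 [  196   300   298    45  7677]
 [  375   261    22    53   538]]
```

The stone is standing free. Open wide and back off along the tool axis, then up.

move_arm:
  plan:
    - {"tx": 0,"ty": 0,"tz": 0,"wx": 0,"wy": 0,"wz": 0}
    - {"tx": 0,"ty": 0,"tz": 0,"wx": 0,"wy": 0,"wz": 0}
    - {"tx": 0,"ty": 0,"tz": 0,"wx": 0,"wy": 0,"wz": 0}
    - {"tx": 0,"ty": 0,"tz": -0.5,"wx": 0,"wy": 0,"wz": 0}
    - {"tx": 0,"ty": 0,"tz": -1.5,"wx": 0,"wy": 0,"wz": 0}
    - {"tx": 0,"ty": 0,"tz": -2.5,"wx": 0,"wy": 0,"wz": 0}
    - {"tx": 0,"ty": 0,"tz": -2.5,"wx": 0,"wy": 0,"wz": 0}
    - {"tx": 0,"ty": 0,"tz": -2.5,"wx": 0,"wy": 0,"wz": 0}
    - {"tx": 0,"ty": 0,"tz": -2.5,"wx": 0,"wy": 0,"wz": 0}
    - {"tx": 3,"ty": 0,"tz": -0.8,"wx": 0,"wy": 0,"wz": 0}
    - {"tx": 3,"ty": 0,"tz": -0.8,"wx": 0,"wy": 0,"wz": 0}
    - {"tx": 3,"ty": 0,"tz": -0.8,"wx": 0,"wy": 0,"wz": 0}
  gripper: 8.5

```text
time_s: 11.67
ee_pos: [565.6, -346.8, 185.0]
ee_rot: [-179.3, -74.9, 119.2]
force: [-7.9, -1.3, 9.5]
gripper_width: 84.8
gripper_force: 0.0
```

```bash
python3 -c "
from h import *
to(None)
w=grab('wrist','w5.png')"
```

```text
t 11.6667 q [-41.48  68.68  29.34  38.63 150.46 -50.01] p [ 565.65 -346.8   185.02] r [-179.34  -74.94  119.25] F [-7.92 -1.25  9.47] w 84.76652109654077 0.0
tool axes
 [[-0.13  0.87 -0.48]
 [ 0.23  0.5   0.84]
 [ 0.97 -0.   -0.26]]
```

View pics/w5.png

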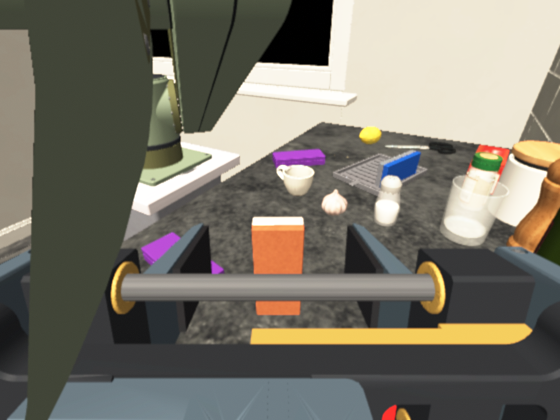

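The stone stands alone (columns 253–303 in the wrist view). q5 has reached its limit, so I'll swing away from it now, yawing −90° about the vertical.

move_arm:
  plan:
    - {"tx": 0,"ty": 0,"tz": 0,"wx": -0.06,"wy": 0,"wz": 0.016}
    - {"tx": 0,"ty": 0,"tz": 0,"wx": -0.12,"wy": 0,"wz": 0.032}
    - {"tx": 0,"ty": 0,"tz": 0,"wx": -0.12,"wy": 0,"wz": 0.032}
    - {"tx": 0,"ty": 0,"tz": 0,"wx": -0.12,"wy": 0,"wz": 0.032}

```text
time_s: 12.05
ee_pos: [565.7, -346.4, 185.7]
ee_rot: [-179.8, -74.8, 94.5]
force: [0.0, -0.4, -0.0]
gripper_width: 85.0
gripper_force: 0.0
```

```bash
python3 -c "
from h import *
to(None)"
```

```text
t 12.05 q [-49.22  59.6   50.38  47.9  130.08 -43.67] p [ 565.7  -346.37  185.65] r [-179.78  -74.8    94.52] F [ 0.04 -0.37 -0.04] w 85.04406424158275 0.0
tool axes
 [[-0.02  1.   -0.08]
 [ 0.26  0.08  0.96]
 [ 0.97 -0.   -0.26]]
```

move_arm:
  plan:
    - {"tx": 0,"ty": 0,"tz": 0,"wx": -0.11,"wy": 0,"wz": 0.029}
    - {"tx": 0,"ty": 0,"tz": 0,"wx": -0.11,"wy": 0,"wz": 0.029}
    - {"tx": 0,"ty": 0,"tz": 0,"wx": -0.11,"wy": 0,"wz": 0.029}
    - {"tx": 0,"ty": 0,"tz": 0,"wx": -0.11,"wy": 0,"wz": 0.029}
    - {"tx": 0,"ty": 0,"tz": 0,"wx": -0.11,"wy": 0,"wz": 0.029}
    - {"tx": 0,"ty": 0,"tz": 0,"wx": -0.11,"wy": 0,"wz": 0.029}
    - {"tx": 0,"ty": 0,"tz": 0,"wx": -0.11,"wy": 0,"wz": 0.029}
    - {"tx": 0,"ty": 0,"tz": 0,"wx": -0.11,"wy": 0,"wz": 0.029}
    - {"tx": 0,"ty": 0,"tz": 0,"wx": -0.11,"wy": 0,"wz": 0.029}
    - {"tx": 0,"ty": 0,"tz": 0,"wx": -0.11,"wy": 0,"wz": 0.029}
    - {"tx": 0,"ty": 0,"tz": 0,"wx": 0,"wy": 0,"wz": 0}

```text
time_s: 12.97
ee_pos: [562.5, -341.9, 185.8]
ee_rot: [-179.8, -75.0, 29.7]
force: [-0.2, 0.4, -0.2]
gripper_width: 85.2
gripper_force: 0.0
```

```bash
python3 -c "
from h import *
s,Rm=to(None)
# stone mid at (510.4,-251,65): grasp target TCP, and stand-off 110 mm back along tool, 20 above
C=np.array([510.4,-251,65]);z=Rm[:,2]
T=C+np.array([0,0,0])+19*z
print('T',T); print('to standoff',Rm.T@(T-110*z+[0,0,60]-s['ee_pos'])/10)
from kin import ik
print(ik(T-110*z,29.7,15),ik(T,29.7,15))
"
```

```text
t 12.9667 q [-61.95  35.72 107.27  79.45  79.14 -52.18] p [ 562.49 -341.93  185.77] r [-179.84  -75.01   29.68] F [-0.23  0.39 -0.16] w 85.23169580705324 0.0
tool axes
 [[ 0.22  0.5   0.84]
 [ 0.13 -0.87  0.48]
 [ 0.97 -0.   -0.26]]
T [ 526.32 -241.87   60.09]
to standoff [ -5.88 -10.47  -7.52]
[ -75.   42.  130.   74.   77.  129. -469.  183.] [ -62.   45.  133.   88.   75.  221. -416.  154.]
```

move_arm:
  plan:
    - {"tx": 0,"ty": 0,"tz": -2.65,"wx": 0,"wy": 0,"wz": 0}
    - {"tx": 0,"ty": 0,"tz": -2.65,"wx": 0,"wy": 0,"wz": 0}
    - {"tx": 0,"ty": -2.6,"tz": 0,"wx": 0,"wy": 0,"wz": 0}
    - {"tx": 0,"ty": -2.6,"tz": 0,"wx": 0,"wy": 0,"wz": 0}
    - {"tx": 0,"ty": -2.6,"tz": 0,"wx": 0,"wy": 0,"wz": 0}
    - {"tx": 0,"ty": -2.67,"tz": 0,"wx": 0,"wy": 0,"wz": 0}
    - {"tx": -1.5,"ty": 0,"tz": 0,"wx": 0,"wy": 0,"wz": 0}
    - {"tx": -1.5,"ty": 0,"tz": 0,"wx": 0,"wy": 0,"wz": 0}
    - {"tx": -1.5,"ty": 0,"tz": 0,"wx": 0,"wy": 0,"wz": 0}
    - {"tx": -1.4,"ty": 0,"tz": 0,"wx": 0,"wy": 0,"wz": 0}
    - {"tx": 0,"ty": 0,"tz": 0,"wx": 0,"wy": 0,"wz": 0}
    - {"tx": 0,"ty": 0,"tz": 0,"wx": 0,"wy": 0,"wz": 0}

```text
time_s: 13.97
ee_pos: [456.4, -290.0, 142.2]
ee_rot: [178.5, -75.1, 31.4]
force: [0.1, 0.3, 0.6]
gripper_width: 84.8
gripper_force: 0.0
```

```bash
python3 -c "
from h import *
C=np.array([510.4,-251,65]);s=env.state();z=R.from_euler('xyz',s['ee_rot'],degrees=True).as_matrix()[:,2]
to(C+11*z)
grab('wrist','w6.png')"
```

```text
t 13.9667 q [-70.16  35.5  121.42  74.98  80.15 -67.34] p [ 456.38 -289.96  142.16] r [178.49 -75.07  31.4 ] F [0.15 0.25 0.56] w 84.81030934136206 0.0
tool shift cm [-5.74 -0.73  9.49]
tool axes
 [[ 0.22  0.5   0.84]
 [ 0.13 -0.87  0.48]
 [ 0.97  0.01 -0.26]]
```

View pics/w6.png

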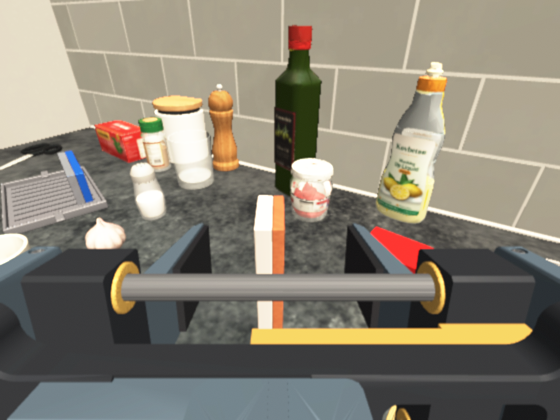

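The stone's edge is at columns 257–285, 7 px left of the finger midline, which agrees with the computed −0.7 cm. I'll correct, go down, then advance.

move_arm:
  plan:
    - {"tx": -1.9,"ty": -0.24,"tz": 0,"wx": 0,"wy": 0,"wz": 0}
    - {"tx": -1.9,"ty": -0.24,"tz": 0,"wx": 0,"wy": 0,"wz": 0}
    - {"tx": -1.9,"ty": -0.24,"tz": 0,"wx": 0,"wy": 0,"wz": 0}
    - {"tx": 0,"ty": 0,"tz": 0,"wx": 0,"wy": 0,"wz": 0}
    - {"tx": 0,"ty": 0,"tz": 0,"wx": 0,"wy": 0,"wz": 0}
    - {"tx": 0,"ty": 0,"tz": 0,"wx": 0,"wy": 0,"wz": 0}

```text
time_s: 14.52
ee_pos: [440.1, -290.4, 88.3]
ee_rot: [178.2, -75.1, 31.6]
force: [-0.5, 0.9, 0.1]
gripper_width: 85.1
gripper_force: 0.0
```

```bash
python3 -c "
from h import *
C=np.array([510.4,-251,65]);s=env.state();z=R.from_euler('xyz',s['ee_rot'],degrees=True).as_matrix()[:,2]
to(C+11*z)
w=grab('wrist','w7.png');h=cv2.cvtColor(w['color'],cv2.COLOR_RGB2HSV)
r=w['color'][235,200:360];print([(200+i,*r[i]) for i in range(30,110,3)])"
```

```text
t 14.5167 q [-72.02  41.5  123.13  74.71  78.69 -75.13] p [ 440.13 -290.45   88.29] r [178.23 -75.06  31.6 ] F [-0.45  0.91  0.05] w 85.1340924403473 0.0
tool shift cm [-0.18  0.06  9.49]
tool axes
 [[ 0.22  0.5   0.84]
 [ 0.14 -0.87  0.48]
 [ 0.97  0.01 -0.26]]
[(230, np.uint8(89), np.uint8(90), np.uint8(85)), (233, np.uint8(94), np.uint8(96), np.uint8(88)), (236, np.uint8(89), np.uint8(90), np.uint8(84)), (239, np.uint8(102), np.uint8(103), np.uint8(95)), (242, np.uint8(100), np.uint8(102), np.uint8(92)), (245, np.uint8(94), np.uint8(95), np.uint8(88)), (248, np.uint8(113), np.uint8(114), np.uint8(104)), (251, np.uint8(122), np.uint8(122), np.uint8(112)), (254, np.uint8(114), np.uint8(115), np.uint8(104)), (257, np.uint8(111), np.uint8(113), np.uint8(103)), (260, np.uint8(101), np.uint8(103), np.uint8(94)), (263, np.uint8(92), np.uint8(94), np.uint8(86)), (266, np.uint8(249), np.uint8(239), np.uint8(221)), (269, np.uint8(249), np.uint8(241), np.uint8(227)), (272, np.uint8(250), np.uint8(242), np.uint8(228)), (275, np.uint8(250), np.uint8(242), np.uint8(228)), (278, np.uint8(250), np.uint8(243), np.uint8(229)), (281, np.uint8(222), np.uint8(179), np.uint8(148)), (284, np.uint8(234), np.uint8(130), np.uint8(74)), (287, np.uint8(235), np.uint8(131), np.uint8(77)), (290, np.uint8(236), np.uint8(134), np.uint8(77)), (293, np.uint8(171), np.uint8(123), np.uint8(102)), (296, np.uint8(112), np.uint8(113), np.uint8(104)), (299, np.uint8(118), np.uint8(119), np.uint8(109)), (302, np.uint8(123), np.uint8(124), np.uint8(112)), (305, np.uint8(118), np.uint8(118), np.uint8(108)), (308, np.uint8(111), np.uint8(111), np.uint8(101))]
```

Centred now. Advance onto the stone.

move_arm:
  plan:
    - {"tx": 0,"ty": 0.03,"tz": 1.0,"wx": 0,"wy": 0,"wz": 0.008}
    - {"tx": 0,"ty": 0,"tz": 1.5,"wx": 0,"wy": 0,"wz": 0}
    - {"tx": 0,"ty": 0,"tz": 1.5,"wx": 0,"wy": 0,"wz": 0}
    - {"tx": 0,"ty": 0,"tz": 1.5,"wx": 0,"wy": 0,"wz": 0}
    - {"tx": 0,"ty": 0,"tz": 1.5,"wx": 0,"wy": 0,"wz": 0}
    - {"tx": 0,"ty": 0,"tz": 1.5,"wx": 0,"wy": 0,"wz": 0}
    - {"tx": 0,"ty": 0,"tz": 1.0,"wx": 0,"wy": 0,"wz": 0}
    - {"tx": 0,"ty": 0,"tz": 0,"wx": 0,"wy": 0,"wz": 0}
    - {"tx": 0,"ty": 0,"tz": 0,"wx": 0,"wy": 0,"wz": 0}

```text
time_s: 15.32
ee_pos: [519.8, -244.0, 62.8]
ee_rot: [-179.7, -75.0, 29.5]
force: [0.0, 0.4, 0.3]
gripper_width: 84.9
gripper_force: 0.0
```

```bash
python3 -c "
from h import *
C=np.array([510.4,-251,65]);s=env.state();z=R.from_euler('xyz',s['ee_rot'],degrees=True).as_matrix()[:,2]
to(C+11*z)
w=grab('wrist','w8.png')['color'].astype(int)
for v in (200,240):
  r=w[v]; k=np.nonzero((r[:,0]>150)&(r[:,0]-r[:,2]>15))[0];k=k[(k>200)&(k<350)];print(v,k.min() if len(k) else 0,k.max() if len(k) else 0)"
```

```text
t 15.3167 q [-60.93  44.36 124.42  86.26  75.48 -78.32] p [ 519.78 -243.99   62.83] r [-179.71  -75.03   29.55] F [0.05 0.44 0.25] w 84.93462687963236 0.0
tool shift cm [-0.09  0.14 -0.08]
tool axes
 [[ 0.22  0.5   0.84]
 [ 0.13 -0.87  0.48]
 [ 0.97 -0.   -0.26]]
200 254 340
240 256 307
```

move_arm:
  plan:
    - {"tx": 0,"ty": 0.14,"tz": 0,"wx": 0,"wy": 0,"wz": 0}
    - {"tx": 0,"ty": 0,"tz": 0,"wx": 0,"wy": 0,"wz": 0}
    - {"tx": 0,"ty": 0,"tz": 0,"wx": 0,"wy": 0,"wz": 0}
    - {"tx": 0,"ty": 0,"tz": 0,"wx": 0,"wy": 0,"wz": 0}
    - {"tx": 0,"ty": 0,"tz": 0,"wx": 0,"wy": 0,"wz": 0}
    - {"tx": 0,"ty": 0,"tz": 0,"wx": 0,"wy": 0,"wz": 0}
  gripper: 3.2
  force: 5

```text
time_s: 15.87
ee_pos: [520.0, -246.1, 62.5]
ee_rot: [-179.6, -75.0, 29.4]
force: [0.5, 0.4, 1.0]
gripper_width: 47.5
gripper_force: 0.0
```

move_arm:
  plan:
    - {"tx": 0,"ty": 0,"tz": 0,"wx": 0,"wy": 0,"wz": 0}
    - {"tx": 0,"ty": 0,"tz": 0,"wx": 0,"wy": 0,"wz": 0}
    - {"tx": 0,"ty": 0,"tz": 0,"wx": 0,"wy": 0,"wz": 0}
    - {"tx": 0,"ty": 0,"tz": 0,"wx": 0,"wy": 0,"wz": 0}
    - {"tx": 0,"ty": 0,"tz": 0,"wx": 0,"wy": 0,"wz": 0}
    - {"tx": 0,"ty": 0,"tz": 0,"wx": 0,"wy": 0,"wz": 0}
  gripper: 1.8
  force: 5

```text
time_s: 16.37
ee_pos: [520.1, -245.8, 62.5]
ee_rot: [-179.6, -75.0, 29.4]
force: [-0.8, 0.4, -0.1]
gripper_width: 23.9
gripper_force: 5.0
```

move_arm:
  plan:
    - {"tx": 0,"ty": 0,"tz": 0,"wx": 0,"wy": 0,"wz": 0}
    - {"tx": 0,"ty": 0,"tz": 0,"wx": 0,"wy": 0,"wz": 0}
    - {"tx": 0,"ty": 0,"tz": 0,"wx": 0,"wy": 0,"wz": 0}
  force: 40

```text
time_s: 16.62
ee_pos: [520.1, -245.8, 62.5]
ee_rot: [-179.6, -75.0, 29.4]
force: [-0.9, -0.5, 0.6]
gripper_width: 23.8
gripper_force: 40.0
```

```bash
python3 -c "
from h import *
to(None)
grab('wrist','w9.png')
from kin import ik
for T in [(500,205,60),(500,205,200),(400,100,300),(450,-50,300)]: print(ik(T,69.6+180,75),ik(T,69.6,15))"
```

```text
t 16.6167 q [-61.    44.41 124.23  86.22  75.47 -78.16] p [ 520.1  -245.85   62.47] r [-179.61  -75.02   29.38] F [-0.88 -0.45  0.56] w 23.763432900195564 39.99982237815857
tool axes
 [[ 0.23  0.5   0.84]
 [ 0.13 -0.87  0.48]
 [ 0.97 -0.   -0.26]]
[ 29.  28. 101. -11.  63. 533. 293. 412.] [ -18.   45.  144.   95.   76.  377. -125.  154.]
[ 29.  22.  88. -10.  82. 533. 293. 552.] [ -18.   26.  137.   87.   75.  377. -125.  294.]
[ 24.   8.  93. -11.  90. 433. 188. 652.] [ -40.   12.  133.   66.   88.  277. -230.  394.]
[  5.   9.  92. -14.  86. 483.  38. 652.] [ -49.   22.  116.   58.   97.  327. -380.  394.]
```

View pics/w9.png

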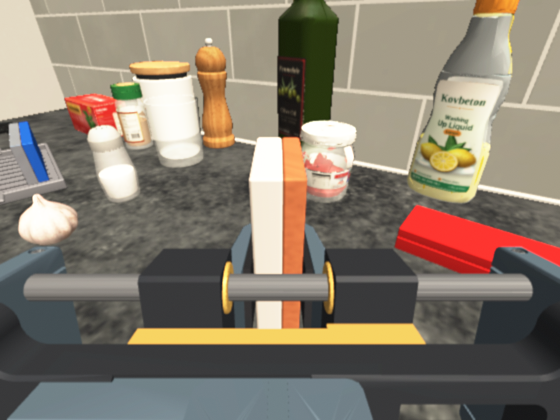

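Gripped at 23.8 mm with 40 N and still upright; that was my last picture view, so the rest goes by numbers. Lift, then rotate the tool down.

move_arm:
  plan:
    - {"tx": 0.7,"ty": 0,"tz": -0.19,"wx": 0,"wy": 0,"wz": 0}
    - {"tx": 2.5,"ty": 0,"tz": -0.67,"wx": 0,"wy": 0,"wz": 0}
    - {"tx": 3,"ty": 0,"tz": -0.8,"wx": 0,"wy": 0,"wz": 0}
    - {"tx": 3,"ty": 0,"tz": -0.8,"wx": 0,"wy": 0,"wz": 0}
    - {"tx": 3,"ty": 0,"tz": -0.8,"wx": 0,"wy": 0,"wz": 0}
    - {"tx": 3,"ty": 0,"tz": -0.8,"wx": 0,"wy": 0,"wz": 0}
    - {"tx": 3,"ty": 0,"tz": -0.8,"wx": 0,"wy": 0,"wz": 0}
    - {"tx": 1,"ty": 0,"tz": -0.27,"wx": 0,"wy": 0,"wz": 0}
    - {"tx": 0,"ty": 0,"tz": 0,"wx": 0,"wy": 0,"wz": 0}

```text
time_s: 17.42
ee_pos: [520.3, -246.1, 264.1]
ee_rot: [179.0, -75.0, 30.8]
force: [0.5, 0.5, -3.3]
gripper_width: 23.7
gripper_force: 40.0
```

move_arm:
  plan:
    - {"tx": 0,"ty": 0,"tz": 0,"wx": 0,"wy": -0.05,"wz": 0}
    - {"tx": 0,"ty": 0,"tz": 0,"wx": 0,"wy": -0.1,"wz": 0}
    - {"tx": 0,"ty": 0,"tz": 0,"wx": 0,"wy": -0.1,"wz": 0}
    - {"tx": 0,"ty": 0,"tz": 0,"wx": 0,"wy": -0.1,"wz": 0}
    - {"tx": 0,"ty": 0,"tz": 0,"wx": 0,"wy": -0.1,"wz": 0}
    - {"tx": 0,"ty": 0,"tz": 0,"wx": 0,"wy": -0.1,"wz": 0}
    - {"tx": 0,"ty": 0,"tz": 0,"wx": 0,"wy": -0.1,"wz": 0}
    - {"tx": 0,"ty": 0,"tz": 0,"wx": 0,"wy": -0.1,"wz": 0}

```text
time_s: 18.08
ee_pos: [519.0, -245.9, 259.8]
ee_rot: [-179.7, -31.7, 29.6]
force: [0.8, 0.7, -2.8]
gripper_width: 23.7
gripper_force: 40.0
```

```bash
python3 -c "
from h import *
to(None)"
```

```text
t 18.0833 q [-43.69  11.36  99.95  34.27  63.51   2.39] p [ 518.97 -245.88  259.79] r [-179.74  -31.66   29.59] F [ 0.77  0.7  -2.81] w 23.690007162192593 39.99599754810333
tool axes
 [[ 0.74  0.5   0.45]
 [ 0.42 -0.87  0.26]
 [ 0.52 -0.   -0.85]]
```

move_arm:
  plan:
    - {"tx": 0,"ty": 0,"tz": 0,"wx": 0,"wy": -0.1,"wz": 0}
    - {"tx": 0,"ty": 0,"tz": 0,"wx": 0,"wy": -0.1,"wz": 0}
    - {"tx": 0,"ty": 0,"tz": 0,"wx": 0,"wy": -0.1,"wz": 0}
    - {"tx": 0,"ty": 0,"tz": 0,"wx": 0,"wy": -0.1,"wz": 0}
    - {"tx": 0,"ty": 0,"tz": 0,"wx": 0,"wy": -0.1,"wz": 0}
    - {"tx": 0,"ty": 0,"tz": 0,"wx": 0,"wy": -0.1,"wz": 0}
    - {"tx": 0,"ty": 0,"tz": 0,"wx": 0,"wy": -0.1,"wz": 0}
    - {"tx": 0,"ty": 0,"tz": 0,"wx": 0,"wy": -0.1,"wz": 0}
    - {"tx": 0,"ty": 0,"tz": 0,"wx": 0,"wy": -0.021,"wz": 0}

```text
time_s: 18.83
ee_pos: [521.6, -243.9, 257.7]
ee_rot: [-179.6, 15.3, 30.1]
force: [-1.3, 0.3, -3.4]
gripper_width: 23.6
gripper_force: 40.0
```

move_arm:
  plan:
    - {"tx": 0,"ty": 0,"tz": 0,"wx": -0.03,"wy": 0,"wz": -0.111}
    - {"tx": 0,"ty": 0,"tz": 0,"wx": -0.03,"wy": 0,"wz": -0.111}
    - {"tx": 0,"ty": 0,"tz": 0,"wx": -0.03,"wy": 0,"wz": -0.111}
    - {"tx": 0,"ty": 0,"tz": 0,"wx": -0.03,"wy": 0,"wz": -0.111}
    - {"tx": 0,"ty": 0,"tz": 0,"wx": -0.03,"wy": 0,"wz": -0.111}
    - {"tx": 0,"ty": 0,"tz": 0,"wx": -0.03,"wy": 0,"wz": -0.111}
    - {"tx": 0,"ty": 0,"tz": 0,"wx": 0,"wy": 0,"wz": 0}
    - {"tx": 0,"ty": 0,"tz": 0,"wx": 0,"wy": 0,"wz": 0}

```text
time_s: 19.5
ee_pos: [519.0, -246.0, 260.4]
ee_rot: [-179.9, 14.9, 69.1]
force: [0.1, -0.7, -3.0]
gripper_width: 23.9
gripper_force: 40.0
```

```bash
python3 -c "
from h import *
s=env.state()
to((490,195,s['ee_pos'][2]))"
```

```text
t 19.5 q [-17.89  17.17  86.2  -15.22  77.96   6.38] p [ 519.02 -246.01  260.4 ] r [-179.9   14.9   69.1] F [ 0.09 -0.71 -3.04] w 23.89173337922945 39.998844265937805
tool shift cm [ 38.81 -18.46 -10.3 ]
tool axes
 [[ 0.34  0.93 -0.09]
 [ 0.9  -0.36 -0.24]
 [-0.26 -0.   -0.97]]
```

move_arm:
  plan:
    - {"tx": 1.6,"ty": -0.75,"tz": -0.42,"wx": 0,"wy": 0,"wz": 0}
    - {"tx": 2.6,"ty": -1.24,"tz": -0.69,"wx": 0,"wy": 0,"wz": 0}
    - {"tx": 2.6,"ty": -1.24,"tz": -0.69,"wx": 0,"wy": 0,"wz": 0}
    - {"tx": 2.6,"ty": -1.24,"tz": -0.69,"wx": 0,"wy": 0,"wz": 0}
    - {"tx": 2.6,"ty": -1.24,"tz": -0.69,"wx": 0,"wy": 0,"wz": 0}
    - {"tx": 2.6,"ty": -1.24,"tz": -0.69,"wx": 0,"wy": 0,"wz": 0}
    - {"tx": 2.6,"ty": -1.24,"tz": -0.69,"wx": 0,"wy": 0,"wz": 0}
    - {"tx": 2.6,"ty": -1.24,"tz": -0.69,"wx": 0,"wy": 0,"wz": 0}
    - {"tx": 2.6,"ty": -1.24,"tz": -0.69,"wx": 0,"wy": 0,"wz": 0}
    - {"tx": 2.6,"ty": -1.24,"tz": -0.69,"wx": 0,"wy": 0,"wz": 0}
    - {"tx": 1.6,"ty": -0.75,"tz": -0.42,"wx": 0,"wy": 0,"wz": 0}
    - {"tx": 0,"ty": 0,"tz": 0,"wx": 0,"wy": 0,"wz": 0}

```text
time_s: 20.5
ee_pos: [499.4, 59.3, 259.8]
ee_rot: [-179.9, 14.8, 69.4]
force: [0.3, -0.4, -2.3]
gripper_width: 24.0
gripper_force: 40.0
```

```bash
cat > meas.py <<'E'
from h import *
s=env.state(); to(None)
# held-stone: terracotta lies toward tool +y or -y; mask blue stone in each view
for n in('wrist','scene','side'):
    f=grab(n,'z_%s.png'%n);h=cv2.cvtColor(f['color'],cv2.COLOR_RGB2HSV)
    m=cv2.inRange(h,(100,140,50),(118,255,255));k,l,st,c=cv2.connectedComponentsWithStats(m)
    for i in range(1,k):
        if st[i,4]>60:
            vs,us=np.nonzero(l==i);P=np.array([onz(f,u,v,59)[:2] for u,v in zip(us,vs)],np.float32)
            r=cv2.minAreaRect(P);print(n,st[i],r[0],r[1],r[2])
            if n=='wrist':print(cv2.boxPoints(r))
E
python3 meas.py
```

```text
t 20.5 q [ 13.55  14.74  89.7  -12.25  84.25  36.37] p [499.36  59.29 259.82] r [-179.91   14.85   69.35] F [ 0.29 -0.43 -2.3 ] w 24.04838031391638 39.9996292591095
tool axes
 [[ 0.34  0.94 -0.09]
 [ 0.9  -0.35 -0.24]
 [-0.26 -0.   -0.97]]
wrist [292   0  13  63 683] (558.0765991210938, 160.58180236816406) (54.2684326171875, 11.002278327941895) 68.3095703125
[[542.94 137.4 ]
 [553.16 133.34]
 [573.22 183.76]
 [562.99 187.83]]
scene [191 229  46  22 184] (570.9356079101562, 198.31845092773438) (129.21119689941406, 11.669585227966309) 68.33329772949219
side [418 219  15  14  66] (472.78173828125, -404.82421875) (32.07501983642578, 57.37570571899414) 16.98149871826172
```

move_arm:
  plan:
    - {"tx": 1.1,"ty": -0.31,"tz": 0.42,"wx": 0,"wy": 0,"wz": 0}
    - {"tx": 2.18,"ty": -0.62,"tz": 0.85,"wx": 0,"wy": 0,"wz": 0}
    - {"tx": 2.18,"ty": -0.62,"tz": 0.85,"wx": 0,"wy": 0,"wz": 0}
    - {"tx": 2.18,"ty": -0.62,"tz": 0.85,"wx": 0,"wy": 0,"wz": 0}
    - {"tx": 2.18,"ty": -0.62,"tz": 0.85,"wx": 0,"wy": 0,"wz": 0}
    - {"tx": 2.18,"ty": -0.62,"tz": 0.85,"wx": 0,"wy": 0,"wz": 0}
    - {"tx": 2.18,"ty": -0.62,"tz": 0.85,"wx": 0,"wy": 0,"wz": 0}
    - {"tx": 2.18,"ty": -0.62,"tz": 0.85,"wx": 0,"wy": 0,"wz": 0}
    - {"tx": 1.1,"ty": -0.31,"tz": 0.42,"wx": 0.004,"wy": 0,"wz": 0.015}
    - {"tx": 0,"ty": 0,"tz": 0,"wx": 0,"wy": 0,"wz": 0}
    - {"tx": 0,"ty": 0,"tz": 0,"wx": 0,"wy": 0,"wz": 0}

```text
time_s: 21.57
ee_pos: [506.4, 214.4, 149.2]
ee_rot: [-180.0, 15.1, 68.4]
force: [0.5, -0.3, -3.8]
gripper_width: 23.8
gripper_force: 40.0
```

```bash
python3 meas.py && python3 -c "
from h import *
to((506,219,30))
f=grab('wrist');h=cv2.cvtColor(f['color'],cv2.COLOR_RGB2HSV)
# held stone top edge: terracotta/white colours at top height
z=env.state()['ee_pos'][2]+11+27
m=cv2.inRange(h,(3,100,80),(24,255,255));k,l,st,c=cv2.connectedComponentsWithStats(m)
for i in range(1,k):
    if st[i,4]>150:
        vs,us=np.nonzero(l==i);P=np.array([onz(f,u,v,z)[:2] for u,v in zip(us,vs)],np.float32);r=cv2.minAreaRect(P);print(st[i],c[i],r)
"
```

```text
t 21.5667 q [ 27.67  24.93  90.77 -10.03  76.05  52.72] p [506.39 214.44 149.23] r [-179.97   15.06   68.38] F [ 0.52 -0.29 -3.8 ] w 23.778876767564384 39.9991500377655
tool axes
 [[ 0.36  0.93 -0.1 ]
 [ 0.9  -0.37 -0.24]
 [-0.26 -0.   -0.97]]
wrist [ 342   90   32  147 1879] (573.128662109375, 199.0531005859375) (138.18063354492188, 20.03883171081543) 72.82597351074219
[[543.16 136.  ]
 [562.3  130.08]
 [603.1  262.1 ]
 [583.96 268.02]]
side [418 219  15  15  69] (471.5768127441406, -404.30535888671875) (32.03768539428711, 60.8161735534668) 21.155136108398438
t 21.7167 q [ 27.61  24.8   90.74 -10.02  76.05  52.71] p [506.82 214.02 150.62] r [179.93  14.93  68.29] F [ 0.85  0.37 -3.48] w 23.712303374952576 39.999107122421265
tool shift cm [ 3.53 -0.27 11.54]
tool axes
 [[ 0.36  0.93 -0.09]
 [ 0.9  -0.37 -0.24]
 [-0.26  0.   -0.97]]
[ 475    0   68   64 1615] [515.94  35.44] ((617.307861328125, 295.8475036621094), (17.026681900024414, 18.601842880249023), 68.32036590576172)
[ 474  117   76   59 2002] [503.97 138.89] ((615.51708984375, 258.7947692871094), (19.648345947265625, 23.244346
[... 171 characters left out ...]
 282  138   25  137 2941] [293.12 206.5 ] ((530.5780029296875, 257.1156005859375), (68.66262817382812, 10.086162567138672), 68.75424194335938)
[541 202  19  27 351] [550.9  214.45] ((633.7015991210938, 215.720458984375), (6.952246189117432, 17.70557403564453), 4.480497360229492)
[221 262  13  53 333] [226.48 285.81] ((483.3404541015625, 227.40757751464844), (37.62701416015625, 5.817184925079346), 62.511207580566406)
[323 262  12  53 338] [328.89 286.29] ((531.7352294921875, 208.09796142578125), (37.672298431396484, 5.344161033630371), 74.07957458496094)
[ 128  301  297   43 5276] [285.35 333.12] ((497.0271301269531, 193.6859130859375), (35.707454681396484, 173.9560546875), 68.18659210205078)
```

The held stone lies at azimuth 68.7° and the blue one at 68.3°, so they are parallel, with about 40 mm of planned gap. Descend.

move_arm:
  plan:
    - {"tx": 0.5,"ty": -0.03,"tz": 1.64,"wx": 0,"wy": 0,"wz": 0}
    - {"tx": 0.5,"ty": -0.04,"tz": 1.64,"wx": 0,"wy": 0,"wz": 0}
    - {"tx": 0.5,"ty": -0.04,"tz": 1.64,"wx": 0,"wy": 0,"wz": 0}
    - {"tx": 0.5,"ty": -0.04,"tz": 1.64,"wx": 0,"wy": 0,"wz": 0}
    - {"tx": 0.5,"ty": -0.04,"tz": 1.64,"wx": 0,"wy": 0,"wz": 0}
    - {"tx": 0.5,"ty": -0.04,"tz": 1.64,"wx": 0,"wy": 0,"wz": 0}
    - {"tx": 0.5,"ty": -0.04,"tz": 1.64,"wx": 0,"wy": 0,"wz": 0}
    - {"tx": 0,"ty": 0,"tz": 0,"wx": 0,"wy": 0,"wz": 0}
    - {"tx": 0,"ty": 0,"tz": 0,"wx": 0,"wy": 0,"wz": 0}

```text
time_s: 22.52
ee_pos: [505.4, 219.1, 30.2]
ee_rot: [-180.0, 15.0, 68.3]
force: [-0.9, 0.7, -2.5]
gripper_width: 23.6
gripper_force: 40.0
```

```bash
python3 -c "
from h import *
to((506,219,21))"
```

```text
t 22.5167 q [ 28.09  31.93  98.22 -10.93  61.86  55.92] p [505.39 219.13  30.17] r [-179.98   15.01   68.35] F [-0.93  0.72 -2.46] w 23.586921480781903 39.999200105667114
tool shift cm [0.25 0.06 0.88]
tool axes
 [[ 0.36  0.93 -0.1 ]
 [ 0.9  -0.37 -0.24]
 [-0.26 -0.   -0.97]]
```

Down 6 mm, then 2 mm steps while watching the force.

move_arm:
  plan:
    - {"tx": 0.08,"ty": 0,"tz": 0.29,"wx": 0,"wy": 0,"wz": 0}
    - {"tx": 0.08,"ty": 0,"tz": 0.29,"wx": 0,"wy": 0,"wz": 0}
    - {"tx": 0,"ty": 0,"tz": 0,"wx": 0,"wy": 0,"wz": 0}
    - {"tx": 0,"ty": 0,"tz": 0,"wx": 0,"wy": 0,"wz": 0}

```text
time_s: 22.85
ee_pos: [505.8, 219.9, 24.6]
ee_rot: [179.9, 14.9, 68.4]
force: [0.2, 0.4, -2.8]
gripper_width: 23.8
gripper_force: 40.0
```

move_arm:
  plan:
    - {"tx": 0.04,"ty": 0,"tz": 0.14,"wx": 0,"wy": 0,"wz": 0}
    - {"tx": 0,"ty": 0,"tz": 0,"wx": 0,"wy": 0,"wz": 0}
    - {"tx": 0,"ty": 0,"tz": 0,"wx": 0,"wy": 0,"wz": 0}

```text
time_s: 23.1
ee_pos: [505.5, 219.9, 22.7]
ee_rot: [180.0, 15.0, 68.4]
force: [-0.2, -0.5, -2.4]
gripper_width: 23.7
gripper_force: 40.0
```

move_arm:
  plan:
    - {"tx": 0.026,"ty": 0,"tz": 0.097,"wx": 0,"wy": 0,"wz": 0}
    - {"tx": 0,"ty": 0,"tz": 0,"wx": 0,"wy": 0,"wz": 0}
    - {"tx": 0,"ty": 0,"tz": 0,"wx": 0,"wy": 0,"wz": 0}

```text
time_s: 23.35
ee_pos: [505.5, 219.9, 21.5]
ee_rot: [180.0, 15.0, 68.4]
force: [0.3, 0.7, -3.1]
gripper_width: 23.7
gripper_force: 40.0
```

move_arm:
  plan:
    - {"tx": 0.026,"ty": 0,"tz": 0.097,"wx": 0,"wy": 0,"wz": 0}
    - {"tx": 0,"ty": 0,"tz": 0,"wx": 0,"wy": 0,"wz": 0}
    - {"tx": 0,"ty": 0,"tz": 0,"wx": 0,"wy": 0,"wz": 0}

```text
time_s: 23.6
ee_pos: [505.7, 220.0, 21.1]
ee_rot: [180.0, 14.9, 68.4]
force: [-1.1, 0.6, 2.9]
gripper_width: 23.8
gripper_force: 40.0
```

move_arm:
  plan:
    - {"tx": 0.013,"ty": 0,"tz": 0.048,"wx": 0,"wy": 0,"wz": 0}
    - {"tx": 0,"ty": 0,"tz": 0,"wx": 0,"wy": 0,"wz": 0}
    - {"tx": 0,"ty": 0,"tz": 0,"wx": 0,"wy": 0,"wz": 0}

```text
time_s: 23.85
ee_pos: [505.7, 219.9, 21.0]
ee_rot: [180.0, 15.0, 68.4]
force: [-0.7, 0.4, 6.7]
gripper_width: 23.8
gripper_force: 40.0
```

Contact at the expected height. Soften the grip, then open in small stages.

move_arm:
  plan:
    - {"tx": 0,"ty": 0,"tz": 0,"wx": 0,"wy": 0,"wz": 0}
    - {"tx": 0,"ty": 0,"tz": 0,"wx": 0,"wy": 0,"wz": 0}
    - {"tx": 0,"ty": 0,"tz": 0,"wx": 0,"wy": 0,"wz": 0}
  force: 4

```text
time_s: 24.1
ee_pos: [505.7, 220.0, 21.0]
ee_rot: [180.0, 14.9, 68.4]
force: [-1.1, 0.1, 5.6]
gripper_width: 24.1
gripper_force: 4.0
```

move_arm:
  plan:
    - {"tx": 0,"ty": 0,"tz": 0,"wx": 0,"wy": 0,"wz": 0}
    - {"tx": 0,"ty": 0,"tz": 0,"wx": 0,"wy": 0,"wz": 0}
    - {"tx": 0,"ty": 0,"tz": 0,"wx": 0,"wy": 0,"wz": 0}
    - {"tx": 0,"ty": 0,"tz": 0,"wx": 0,"wy": 0,"wz": 0}
  gripper: 2.8

```text
time_s: 24.43
ee_pos: [505.5, 219.8, 19.8]
ee_rot: [180.0, 15.0, 68.4]
force: [-0.1, 0.6, -0.6]
gripper_width: 27.9
gripper_force: 0.0
```

```bash
cat > held.py <<'E'
from h import *
to(None)
f=grab('wrist');h=cv2.cvtColor(f['color'],cv2.COLOR_RGB2HSV)
m=cv2.inRange(h,(3,100,80),(24,255,255));k,l,st,c=cv2.connectedComponentsWithStats(m)
for i in range(1,k):
    if st[i,4]>300 and 230<c[i][0]<330:
        vs,us=np.nonzero(l==i);P=np.array([onz(f,u,v,59)[:2] for u,v in zip(us,vs)],np.float32);print(st[i],cv2.minAreaRect(P))
E
python3 held.py
```

```text
t 24.4333 q [ 28.14  32.65  98.71 -11.05  60.62  56.2 ] p [505.55 219.83  19.85] r [179.99  14.96  68.38] F [-0.13  0.63 -0.63] w 27.91345509636966 0.0
tool axes
 [[ 0.36  0.93 -0.09]
 [ 0.9  -0.37 -0.24]
 [-0.26  0.   -0.97]]
[ 282  138   26  137 2976] ((529.64404296875, 263.5373229980469), (68.04975891113281, 9.971041679382324), 69.29891967773438)
[ 136  301  298   43 5289] ((500.8096923828125, 198.92904663085938), (35.38881301879883, 172.89295959472656), 68.34466552734375)
```

Standing. Open a bit more and rise straight along the tool axis.

move_arm:
  plan:
    - {"tx": 0,"ty": 0,"tz": 0,"wx": 0,"wy": 0,"wz": 0}
    - {"tx": 0,"ty": 0,"tz": 0,"wx": 0,"wy": 0,"wz": 0}
    - {"tx": 0,"ty": 0,"tz": 0,"wx": 0,"wy": 0,"wz": 0}
    - {"tx": 0,"ty": 0,"tz": -0.4,"wx": 0,"wy": 0,"wz": 0}
    - {"tx": 0,"ty": 0,"tz": -1,"wx": 0,"wy": 0,"wz": 0}
    - {"tx": 0,"ty": 0,"tz": -1.5,"wx": 0,"wy": 0,"wz": 0}
    - {"tx": 0,"ty": 0,"tz": -2,"wx": 0,"wy": 0,"wz": 0}
    - {"tx": 0,"ty": 0,"tz": -3,"wx": 0,"wy": 0,"wz": 0}
    - {"tx": 0,"ty": 0,"tz": -3,"wx": 0,"wy": 0,"wz": 0}
    - {"tx": 0,"ty": 0,"tz": -3,"wx": 0,"wy": 0,"wz": 0}
    - {"tx": 0,"ty": 0,"tz": -3,"wx": 0,"wy": 0,"wz": 0}
    - {"tx": 0,"ty": 0,"tz": -3,"wx": 0,"wy": 0,"wz": 0}
  gripper: 4.2

```text
time_s: 25.48
ee_pos: [524.3, 268.1, 215.0]
ee_rot: [179.9, 14.9, 68.4]
force: [1.0, 0.2, 0.4]
gripper_width: 42.2
gripper_force: 0.0
```

```bash
python3 held.py; python3 meas.py
python3 - <<'E'
from h import *
f=grab('wrist');h=cv2.cvtColor(f['color'],cv2.COLOR_RGB2HSV)
m=cv2.inRange(h,(3,100,80),(24,255,255));k,l,st,c=cv2.connectedComponentsWithStats(m)
for i in range(1,k):
    if st[i,4]>150:
        vs,us=np.nonzero(l==i);P=np.array([onz(f,u,v,59)[:2] for u,v in zip(us,vs)],np.float32);print(st[i],cv2.minAreaRect(P))
E
```

```text
t 25.4833 q [31.08 26.04 79.02 -9.02 86.89 54.12] p [524.34 268.12 214.95] r [179.95  14.89  68.38] F [0.95 0.15 0.36] w 42.21028777962995 0.0
tool axes
 [[ 0.36  0.93 -0.09]
 [ 0.9  -0.37 -0.24]
 [-0.26  0.   -0.97]]
[280 130  10 112 818] ((515.4525756835938, 225.01528930664062), (144.19264221191406, 9.573237419128418), 69.20189666748047)
[ 164  323  313   21 4998] ((474.51153564453125, -36.955650329589844), (50.62771987915039, 508.3735656738281), 68.2906265258789)
t 25.5333 q [31.14 25.83 78.4  -9.   87.02 54.12] p [527.36 270.71 220.82] r [179.52  14.33  68.31] F [2.24 1.42 3.06] w 42.039031529340896 0.0
tool axes
 [[ 0.36  0.93 -0.08]
 [ 0.9  -0.37 -0.23]
 [-0.25  0.01 -0.97]]
wrist [327 134  19 103 863] (575.5316162109375, 205.79299926757812) (134.8345489501953, 17.771808624267578) 72.25537872314453
[[546.52 144.29]
 [563.45 138.87]
 [604.54 267.29]
 [587.62 272.71]]
scene [205 229  32  16 126] (563.3590087890625, 179.55038452148438) (88.72171783447266, 11.440132141113281) 68.62712097167969
side [418 219  15  15  69] (471.35223388671875, -403.72503662109375) (32.03768539428711, 
[... 589 characters left out ...]
5302734375), (41.95857238769531, 46.703514099121094), 31.850431442260742)
[ 493  162   67  104 2666] ((777.5584716796875, 63.598663330078125), (73.41773223876953, 166.05728149414062), 4.527466297149658)
[456 171  28  25 340] ((713.766845703125, 160.09222412109375), (36.02717590332031, 18.300004959106445), 37.21682357788086)
[188 262  18  53 433] ((341.7044372558594, 124.13397979736328), (107.01180267333984, 22.295989990234375), 58.61025619506836)
[351 262  17  53 437] ((558.6279296875, 37.820220947265625), (107.10697174072266, 21.879087448120117), 77.25247192382812)
[ 164  323  313   21 4982] ((475.5538330078125, -34.76918029785156), (50.30812072753906, 505.6155700683594), 68.24797058105469)
```

The stone stands upright in the tray (terracotta strip at about (515,225), azimuth 69°) with the blue stone unmoved. Let the arm settle, then hand in.

move_arm:
  plan:
    - {"tx": 0,"ty": 0,"tz": -1,"wx": 0,"wy": 0,"wz": 0}
    - {"tx": 0,"ty": 0,"tz": 0,"wx": 0,"wy": 0,"wz": 0}
    - {"tx": 0,"ty": 0,"tz": 0,"wx": 0,"wy": 0,"wz": 0}
    - {"tx": 0,"ty": 0,"tz": 0,"wx": 0,"wy": 0,"wz": 0}

```text
time_s: 26.07
ee_pos: [525.2, 269.9, 221.5]
ee_rot: [-180.0, 15.0, 68.4]
force: [-0.7, -0.7, 0.2]
gripper_width: 42.0
gripper_force: 0.0
```

```bash
python3 -c "
from h import *
to(None)
print(env.job_done())"
```

```text
t 26.0667 q [31.17 26.08 78.05 -8.99 87.97 54.07] p [525.22 269.88 221.45] r [-179.97   15.01   68.38] F [-0.71 -0.73  0.18] w 41.9830214058981 0.0
tool axes
 [[ 0.36  0.93 -0.1 ]
 [ 0.9  -0.37 -0.24]
 [-0.26 -0.   -0.97]]
the job is handed in; nothing more can be done
None
```

I handed the job in at 26 s: by camera measurement the white and terracotta stone stands on its long narrow edge in the drip tray, parallel to the blue stone within about 1° and with roughly 40 mm of air between them, though no verdict came back.

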